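Seat a bearing and keep it down with sprung tweezers

TASK

Slide the ball bearing over the thin spigot of the upright stub shaft until it lies flat on the shoulder, and let go of it. Then take the sprung tweezers from their wooden rest by the blue finger plates, squeeze them to the green mark (22 mm between the tips, never pinched nearly shut) and hold them level and still as a keeper over the bearing, one tip on each side of the thin spigot, just clear of bearing and shaft. Finish while still holding the tweezers at the mark like this; leave the die ring, the brass bushing and the yellow cap where they are.

Things in the scene. Friction and masses are not known exactly. Their poses are not given: they have to be found in the camera images.
- bearing: Steel ball bearing with a black seal, outside diameter 52 mm, bore 20 mm, 15 mm high, lying flat and loose on the table. Origin: centre of its underside, z up.
- shaft_stand: Upright stub shaft, fixed. Origin: centre of its underside, z up. Grey flange (diameter 80 mm, 8 mm high, bolt heads to 13 mm), dark hub (diameter 38 mm narrowing to 34 mm) up to the shoulder at 35 mm, seat of diameter 16 mm from 35 to 51 mm, a cone from 51 to 58 mm, then the thin spigot of diameter 10 mm up to 82 mm. The seated bearing's top is at 50 mm.
- shaft_seat (a point): Point on the shaft's axis at the height of the shoulder, 35 mm above the table; z up.
- rest: Fixed wooden rest: base plate 150 x 94 x 5 mm, two saddles 10 mm thick and 90 mm long along its y, tops at 30 mm, with 5 mm lips at both ends up to 35 mm; saddles at +48 mm and -60 mm on its x. Origin: table level under the middle of the place for the fingers, x towards the tips of the tweezers.
- tweezers: Loose sprung steel tweezers, 146 mm long, 14 mm high, about 85 g, lying level on the rest. Origin: underside, midway between the blue finger plates when at the mark; x points to the tips, z up. The right arm (y negative) is fixed to this body; the left arm swings on a hinge at x = -75 mm, y = 0. The spring takes about 3 N at the plates to start, 7 N at the mark.
- plate_a (a point): Centre of the outer face of the right blue finger plate (x = 0, y = -14 mm, 7 mm above the underside). Plates are 28 mm long in x and 14 mm high, from the underside up.
- plate_b (a point): The same on the hinged left arm. At the mark it is at y = +14 mm, parallel to plate_a: 28 mm over both. Free, it stands 9.6 mm further out and slants by 0.128 rad.
- mark (a point): Centre of the green mark, 6 mm wide in y, on the white scale bar under the arms (31 mm ahead of the tweezers' origin, y = +11 mm). At the mark the black line on top of the left arm stands over its middle; on the green is good (18 to 26 mm tip gap), the red field inside it is too tight.
- tweezers_arm (a joint): Squeeze angle of the left arm: 0 = free (40 mm between tips), 0.128 rad = the green mark (22 mm between the tips), stop at 0.228 rad (8 mm). 0.01 rad is 1.4 mm of tip gap and 0.75 mm at the finger plates. Springs back to 0.
- tip_a (a point): Inner face of the right tip, 65 mm ahead of the tweezers' origin, 4 mm above the underside; tips are 8 mm long, 4 mm wide, 6 mm high, from 1 to 7 mm above the underside.
- tip_b (a point): Inner face of the left tip, the same on the hinged arm. The distance tip_a to tip_b is the tip gap.
- tip_mid (a point): Point midway between the tips when the tweezers are at the mark: 65 mm ahead of the tweezers' origin, y = 0, 4 mm above the underside.
- die_ring: Bystander: aluminium ring, diameter 68 mm, 18 mm high, loose. Origin: centre of its underside.
- bushing: Bystander: brass bushing, diameter 36 mm, 30 mm high, loose. Origin: centre of its underside.
- yellow_cap: Bystander: yellow plastic cap, diameter 60 mm, 30 mm high, loose. Origin: centre of its underside.
There are look-alikes about, which are no part of the job. Several things look just like the shaft_stand: the one meant starts farthest to the robot's left.

How it is judged:
By the outcome, as a careful person would: the job done as asked, in the order asked, and still so for the second after the job is handed in, while the arm keeps its last pose, push and grip.
It also fails if it takes over 54 s, if anything falls off the work surface, if the arm or the gripper's body presses on something with over 40 N, if the wrist force passes 120 N, or if a joint passes its speed limit or range.

ROBOT

A 6-joint arm with a two-finger parallel gripper is mounted at the origin on a cart in front of the work surface, level with it; the furniture and walls round the work are solid. World frame = base frame: x ahead of the robot, y to its left, z up, the work surface at z = 0. Lengths are in mm, angles in rad, forces in N, time in s.
With the tool pointing down it reaches from about 350 to 775 mm from the base axis. Payload 7.3 kg.
Tool frame: the origin (TCP) lies midway between the tips of the shut fingers; the grasp point (between the pads) lies bot.tcp_to_grasp behind it (bot.tcp_to_grasp is the distance from the TCP to the grasp point, in mm); z points along the fingers, y is the direction in which the jaws open and shut (so a half turn about z gives the same grasp; the last joint's range is limited). The gripper opens to 92 mm and grips with 3 to 60 N. Pads are 19 mm wide; open, the fingers measure 130 mm over their backs; the gripper's body (75 mm by 190 mm) begins 47 mm behind the grasp point.
Start: joints at [-1.306, 0.342, 1.524, -0, 1.275, -0.146], TCP at [209.679, -481.331, 226.741] pointing down, gripper open.
Joint ranges: [-2.53, 2.53], [-0.77, 2.02], [0.04, 2.7], [-1, 4.14], [0.28, 2.66], [-3.11, 3.11]. Speed limits (rad/s): [2.57, 2.57, 3.14, 3.14, 3.14, 3.14].

INTERFACE

Orientations are given as [roll, pitch, yaw] about the fixed x, y, z axes, in that order (R = Rz(yaw) Ry(pitch) Rx(roll)).
In Python, from plant import bot gives the robot as it stands.
- The arm moves only by the shell command python3 -m inch 'ROWS'. ROWS is JSON, one flat list of numbers, 7 for each row, row after row: the shift along the world's x, y, z in cm, then the turn, a rotation vector about the world's x, y, z in degrees, then the gripper command: -1 is shut, 1 is fully open, values between are in proportion. In form: [tx, ty, tz, ax, ay, az, fingers, tx, ty, tz, ax, ay, az, fingers, ...]. A call has exactly 5 rows; each row is the pose to reach, as a shift and turn from the pose measured when the call began; what a row does not reach only later rows make up. A row lasts 1/10 s, in which the tool goes at most 50 mm and 8.59 degrees, less where a joint would pass 70% of its speed; a pose out of reach is approached as far as the arm can. A call with a gripper value outside its range is refused whole. The fingers move at their own pace and stop on an object; the grip force is fixed at half the most. Time passes only in rows, so rows that repeat a pose let the fingers close, or fill a call up. It gives the time, the measured TCP pose, the force and the opening at its end, in the units of the state.
- bot.get_obs(): the state, without advancing time (a new reading comes with each control period).
- bot.capture(name): name is "side" or "top"; returns the picture (400x640x3 uint8, red, green, blue); there is no depth.
- bot.calibration(name): a dict with "fx", "fy", "cx", "cy" (pixels), "cam_to_world" (4x4, takes a point from camera to world coordinates). Camera axes: x right, y down, z forward; pixel columns grow to the right and rows downward; lengths in mm; the calibration is good to about 2 mm. A picture is of the moment at which its call begins. calibration takes no time and is no camera call.
- bot.close_job(): hands the job in, once; it reports no verdict.
The state is a dict: "time": time; "joint_positions": joint angles; "dq": joint speeds; "tau": joint torques, N m; "tool_pos": TCP position; "tcp_rot": TCP orientation; "contact_force": force on the tool from outside, world axes, zero at the start; "moment": the same for the moment, N m; "grip_width": finger opening in mm.
Only numpy, scipy, OpenCV 4.12 (cv2) and the standard library are available. Lean on these libraries where they do the work, as an engineer would, in place of code of your own. Each camera call takes 0.05 s, during which the arm holds its last target.

## Working session

There is one attempt and no reset: what is moved stays moved. The work goes in short steps, Python scripts to look and compute and a shell command to move; the robot and the scene stay as the last step left them, time stands still between calls to the robot, and variables do not carry over. Pictures are saved under pics/ and viewed, and the job is handed in when it is done.

```bash
ls; mkdir -p pics; python3 - <<'E'
from plant import bot
import cv2
print(bot.get_obs(), bot.tcp_to_grasp)
for n in("side","top"):
    im=bot.capture(n); cv2.imwrite(f"pics/{n}0.png",im[:,:,::-1]); print(bot.calibration(n))
E
```

```text
pics
{'time': 0.0, 'joint_positions': array([-1.30601466e+00,  3.42742250e-01,  1.52499954e+00, -3.86272369e-05,
        1.27538539e+00, -1.46001057e-01]), 'dq': array([ 5.83704786e-04, -2.39618412e-03,  1.00241432e-03,  1.14918111e-03,
       -6.53282443e-06,  1.22261719e-03]), 'tau': array([ 3.32821604e-03, -4.31235659e+01, -2.44217205e+01,  7.20569585e-02,
        5.59404760e-02, -1.03205975e-04]), 'tool_pos': array([ 209.55074051, -480.93341962,  226.04092288]), 'tcp_rot': array([-3.14006908e+00, -1.86703155e-04,  4.10793859e-01]), 'contact_force': array([-0.85565986, -0.48916176,  0.31630863]), 'moment': array([-0.01358629, -0.03725304,  0.01752651]), 'grip_width': 91.84041229262917} 18.8
{'fx': 403.64738557009383, 'fy': 403.64738557009383, 'cx': 316.16688712595436, 'cy': 197.08174487632726, 'cam_to_world': array([[-9.84203590e-01, -1.02223972e-01,  1.44546027e-01,
         3.66105718e+02],
       [-1.76259266e-01,  4.89166045e-01, -8.54195090e-01,
         8.44254714e+02],
       [ 1.66122067e-02, -8.66179450e-01, -4.99456900e-01,
         5.85391695e+02],
       [ 0.00000000e+00,  0.00000000e+00,  0.00000000e+00,
         1.00000000e+00]])}
{'fx': 469.7827112017138, 'fy': 469.7827112017138, 'cx': 319.8292305528096, 'cy': 198.49749814167149, 'cam_to_world': array([[-2.52859158e-02, -9.92779606e-01,  1.17257309e-01,
         3.79119296e+02],
       [-9.99627440e-01,  2.63157903e-02,  7.24291444e-03,
        -6.76968897e+01],
       [-1.02763365e-02, -1.17030480e-01, -9.93075155e-01,
         1.28332405e+03],
       [ 0.00000000e+00,  0.00000000e+00,  0.00000000e+00,
         1.00000000e+00]])}
```

View pics/top0.png

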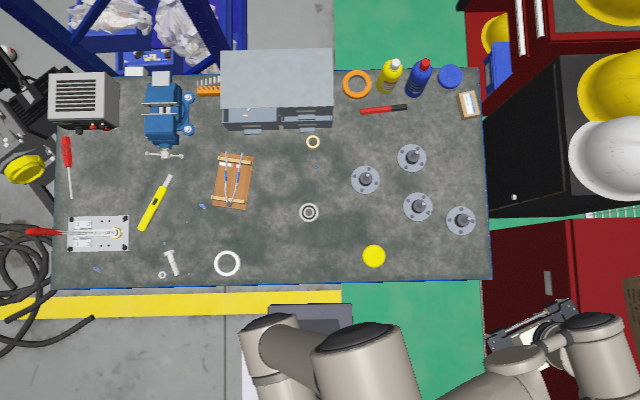

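View pics/side0.png

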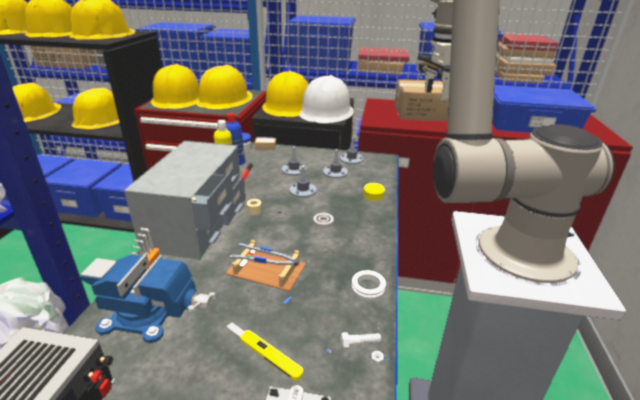

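The top view shows four stand look-alikes at (365,179), (411,157), (418,206) and (461,220). Columns grow towards −y, so (365,179) is farthest left and should be the one meant. The bearing is at about (309,212), the tweezers on their rest at (233,180), the die ring at (227,263), the bushing at (313,142) and the yellow cap at (374,256). I'll confirm with enlarged crops.

```bash
cat > h.py <<'E'
import numpy as np, cv2
from plant import bot
C={n:bot.calibration(n) for n in("side","top")}
def ray(n,u,v):
    c=C[n];T=c["cam_to_world"];d=T[:3,:3]@np.array([(u-c["cx"])/c["fx"],(v-c["cy"])/c["fy"],1]);return T[:3,3],d
def pl(n,u,v,z):
    o,d=ray(n,u,v);return np.round(o+d*(z-o[2])/d[2],1)
def proj(n,p):
    c=C[n];T=c["cam_to_world"];q=T[:3,:3].T@(np.array(p,float)-T[:3,3]);return np.round([c["fx"]*q[0]/q[2]+c["cx"],c["fy"]*q[1]/q[2]+c["cy"]],1)
def tri(a,b):
    o1,d1=ray("top",*a);o2,d2=ray("side",*b);A=np.stack([d1,-d2],1);s=np.linalg.lstsq(A,o2-o1,rcond=None)[0]
    p,q=o1+d1*s[0],o2+d2*s[1];return np.round((p+q)/2,1),np.linalg.norm(p-q)
def crop(n,im,x0,y0,w,h,k,name):
    cv2.imwrite("pics/"+name,cv2.resize(im[y0:y0+h,x0:x0+w,::-1],None,fx=k,fy=k,interpolation=cv2.INTER_CUBIC))
E
python3 - <<'E'
from h import *
t=cv2.imread("pics/top0.png")[:,:,::-1];s=cv2.imread("pics/side0.png")[:,:,::-1]
crop("top",t,290,135,190,110,4,"c1.png");crop("top",t,200,140,70,80,7,"c2.png")
crop("side",s,220,140,150,150,4,"c3.png")
E
```

```text
(no output)
```

View pics/c1.png

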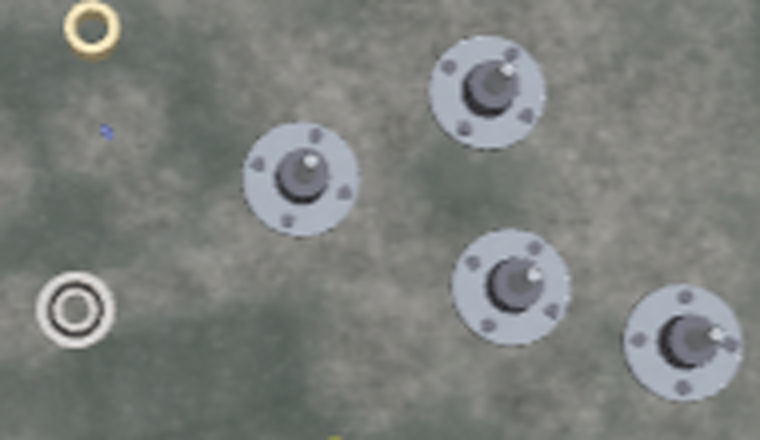

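View pics/c2.png

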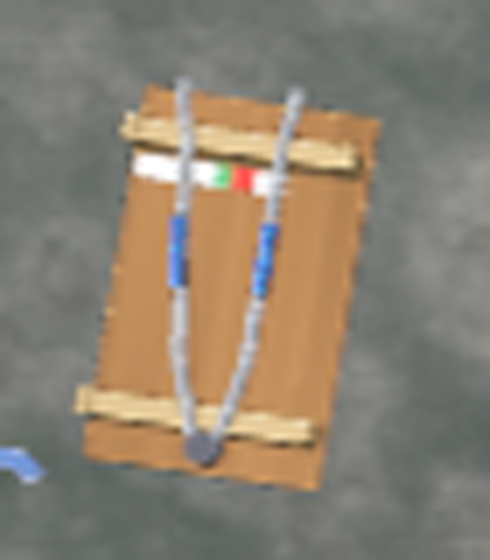

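View pics/c3.png

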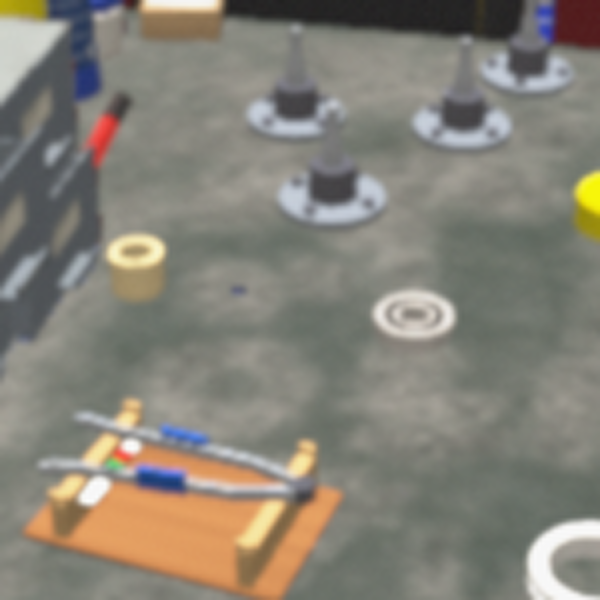

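The crop confirms that the stand at top pixel (365,179) is the leftmost of the four. The bearing is at (309,212). The tweezers' tips point towards +x, and the hinge is at about (229,204). Next I'll measure.

```bash
python3 - <<'E'
from h import *
t=cv2.imread("pics/top0.png");s=cv2.imread("pics/side0.png")
def comp(mask,x0,y0,x1,y1):
    m=np.zeros_like(mask);m[y0:y1,x0:x1]=mask[y0:y1,x0:x1]
    cs,_=cv2.findContours(m,cv2.RETR_EXTERNAL,cv2.CHAIN_APPROX_NONE);return sorted(cs,key=cv2.contourArea)[::-1]
g=cv2.cvtColor(t,cv2.COLOR_BGR2GRAY)
for nm,(x0,y0,x1,y1),th,z in(("bear",(295,198,324,227),150,15),("flange",(347,161,384,198),135,8),("f2",(394,140,430,174),135,8),("f3",(400,190,436,224),135,8)):
    c=comp((g>th).astype(np.uint8),x0,y0,x1,y1)[0];e=cv2.fitEllipse(cv2.convexHull(c));print(nm,e,pl("top",*e[0],z))
gs=cv2.cvtColor(s,cv2.COLOR_BGR2GRAY)
c=comp((gs>150).astype(np.uint8),310,210,338,228)[0];e=cv2.fitEllipse(cv2.convexHull(c));print("bear side",e,pl("side",*e[0],15))
c=comp((gs>130).astype(np.uint8),286,180,320,198)[0];e=cv2.fitEllipse(cv2.convexHull(c));print("flange side",e,pl("side",*e[0],8))
for n,im,bx in(("top",t,(215,165,245,190)),("side",s,(240,235,285,270))):
    h=cv2.cvtColor(im,cv2.COLOR_BGR2HSV);m=((h[:,:,0]>100)&(h[:,:,0]<130)&(h[:,:,1]>130)).astype(np.uint8)
    for c in comp(m,*bx)[:2]:
        M=cv2.moments(c);(cx,cy),wh,a=cv2.minAreaRect(c);print(n,"blue",cx,cy,wh,a,cv2.contourArea(c),pl(n,cx,cy,44))
    m=((h[:,:,0]>45)&(h[:,:,0]<80)&(h[:,:,1]>90)).astype(np.uint8)
    if n=="top":
        c=comp(m,215,150,245,175)[0];print("green",cv2.boundingRect(c))
# feature pts from crop c2
P=lambda x,y,z:pl("top",200+(x+.5)/7-.5,140+(y+.5)/7-.5,z)
print("tipL",P(183,82,37),"tipR",P(296,95,37),"hinge",P(204,450,44))
print("rest corners",P(143,88,5),P(381,122,5),P(83,455,5),P(318,488,5))
print("spigot tip",P(0,0,0)*0+pl("top",290+310/4,135+160/4,82))
E
```

```text
bear ((308.4549255371094, 211.9520721435547), (18.90559959411621, 19.90208625793457), 85.99597930908203) [493.  -26.7  15. ]
flange ((367.9474182128906, 178.37063598632812), (32.51335144042969, 39.54707717895508), 32.03339767456055) [ 581.8 -191.8    8. ]
f2 ((413.4138488769531, 158.66958618164062), (27.844629287719727, 39.8162841796875), 113.99702453613281) [ 633.3 -319.     8. ]
f3 ((418.9310607910156, 204.99923706054688), (29.039325714111328, 36.13964080810547), 54.049781799316406) [ 504.7 -327.7    8. ]
bear side ((322.9667053222656, 218.05072021484375), (12.915432929992676, 20.673402786254883), 92.50061798095703) [494.7 -27.6  15. ]
flange side ((303.5985412597656, 187.68588256835938), (19.611042022705078, 46.97970962524414), 95.68718719482422) [ 579.8 -190.8    8. ]
top blue 237.5 176.5 (9.0, 1.0) 90.0 2.0 [590.5 160.1  44. ]
top blue 225.0 175.5 (9.0, 0.0) -90.0 0.0 [594.2 193.6  44. ]
green (231, 165, 1, 1)
side blue 259.469970703125 259.2099914550781 (9.475231170654297, 3.3941125869750977) 8.13010311126709 23.0 [593.8 201.4  44. ]
side blue 265.5294494628906 248.3823699951172 (9.45888900756836, 1.4552137851715088) 14.03624439239502 5.5 [591.8 162.8  44. ]
tipL [661.8 193.   37. ] tipR [655.5 149.3  37. ] hinge [517.5 183.8  44. ]
rest corners [667.1 215.6   5. ] [650.7 121.2   5. ] [521.2 239.2   5. ] [505.8 147.1   5. ]
spigot tip [ 578.9 -183.8   82. ]
```

```bash
python3 - <<'E'
from h import *
for n,f,boxes in(("top","pics/top0.png",[(345,158,388,200)]),("side","pics/side0.png",[(284,175,324,200)])):
    t=cv2.imread(f).astype(int);m=((t[:,:,0]-t[:,:,2]>8)&(t.sum(2)>330)).astype(np.uint8)
    for x0,y0,x1,y1 in boxes:
        mm=np.zeros_like(m);mm[y0:y1,x0:x1]=m[y0:y1,x0:x1]
        cs,_=cv2.findContours(mm,cv2.RETR_EXTERNAL,cv2.CHAIN_APPROX_NONE);c=max(cs,key=cv2.contourArea)
        e=cv2.fitEllipse(cv2.convexHull(c));print(n,cv2.boundingRect(c),e,pl(n,*e[0],8))
P=lambda x,y,z:pl("top",290+(x+.5)/4-.5,135+(y+.5)/4-.5,z)
print("crop flange",P(301.5,179,8),"spigot",P(311,160,82),"bearing",P(76,309,15))
t=cv2.imread("pics/top0.png");s=cv2.imread("pics/side0.png")
crop("",t[:,:,::-1],345,160,40,40,15,"c4.png");crop("",s[:,:,::-1],284,160,40,40,15,"c5.png")
print(proj("top",[580,-190,82]),proj("side",[580,-190,82]))
E
```

```text
top (351, 166, 29, 28) ((364.83148193359375, 179.3436279296875), (28.19124984741211, 28.781810760498047), 110.5770263671875) [ 579.3 -183.2    8. ]
side (290, 184, 26, 12) ((302.6434631347656, 189.1350555419922), (12.640951156616211, 26.535181045532227), 89.33668518066406) [ 580.7 -181.4    8. ]
crop flange [ 579.2 -183.6    8. ] spigot [ 579.9 -183.5   82. ] bearing [493.2 -27.2  15. ]
[369.9 174.5] [303.5 165.3]
```

View pics/c4.png

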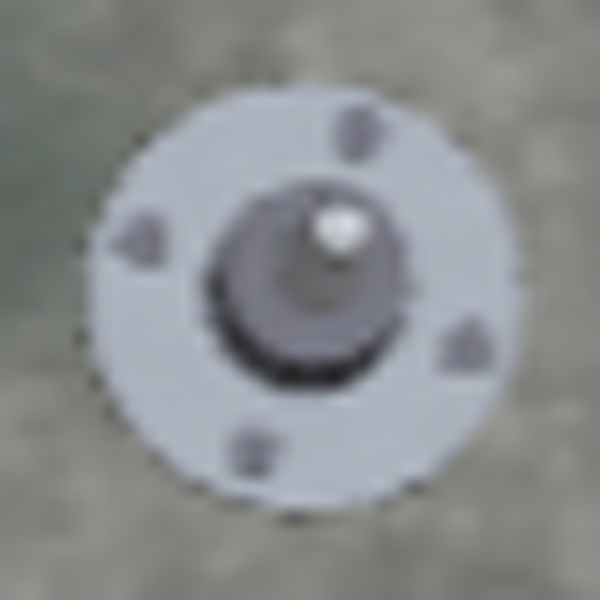

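View pics/c5.png

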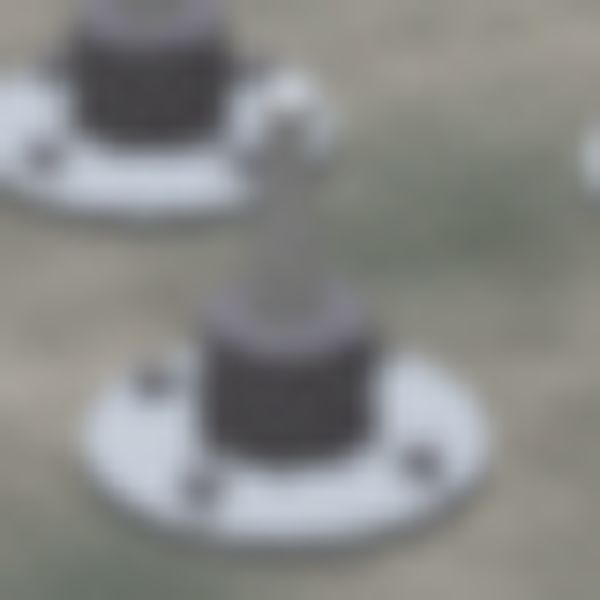

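Shaft axis: top view gives (579.3,−183.4), side view gives (580.7,−181.4). Bearing: (493.1,−27) and (494.7,−27.6). Moving over the bearing.

```bash
python3 -m inch '[5.6,9,-2,0,0,-6,1, 11.3,18,-4,0,0,-12,1, 17,27,-6,0,0,-18,1, 22.6,36,-8,0,0,-23.5,1, 28.4,45.4,-11,0,0,-23.5,1]'; python3 -m inch '[0,0,0,0,0,0,1,0,0,0,0,0,0,1,0,0,0,0,0,0,1,0,0,0,0,0,0,1,0,0,0,0,0,0,1]'
```

```text
time: 0.6
tool_pos: [340.4, -271.6, 178.4]
tcp_rot: [-3.14, -0.0, -0.003]
contact_force: [0.2, 0.6, 0.6]
grip_width: 91.8
time: 1.1
tool_pos: [339.9, -272.7, 178.5]
tcp_rot: [-3.141, -0.001, -0.005]
contact_force: [-0.4, 0.4, 1.2]
grip_width: 91.6
```

```bash
python3 -m inch '[4,6,-2,0,0,0,1, 8,12,-4,0,0,0,1, 12,18,-6,0,0,0,1, 15.4,24.6,-7.8,0,0,0.2,1, 15.4,24.6,-7.8,0,0,0.2,1]'; python3 -m inch '[0,0,0,0,0,0,1,0,0,0,0,0,0,1,0,0,0,0,0,0,1,0,0,0,0,0,0,1,0,0,0,0,0,0,1]'
```

```text
time: 1.6
tool_pos: [470.6, -67.3, 112.6]
tcp_rot: [-3.141, -0.001, -0.003]
contact_force: [1.0, -0.8, 0.3]
grip_width: 92.0
time: 2.1
tool_pos: [470.4, -68.6, 113.0]
tcp_rot: [-3.141, -0.002, -0.006]
contact_force: [-0.8, 0.4, 0.5]
grip_width: 92.0
```

```bash
python3 -m inch '[2.36,4.16,-3.3,0,0,0.3,1, 2.36,4.16,-5.3,0,0,0.3,1, 2.36,4.16,-5.3,0,0,0.3,1, 2.36,4.16,-5.3,0,0,0.3,1, 2.36,4.16,-5.3,0,0,0.3,1]'; python3 - <<'E'
from h import *
t=bot.capture("top");s=bot.capture("side")
print(bot.get_obs()["tool_pos"])
crop("",t,260,150,110,110,5,"d1.png");crop("",s,270,140,110,110,5,"d2.png")
E
```

```text
time: 2.6
tool_pos: [494.5, -28.0, 61.2]
tcp_rot: [3.141, -0.004, -0.002]
contact_force: [-0.1, 0.2, 0.6]
grip_width: 91.6
[494.5758426  -27.84546532  61.26854959]
```

View pics/d1.png

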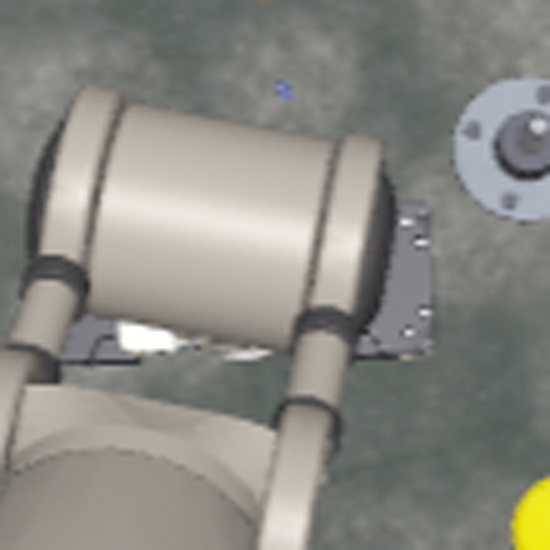

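View pics/d2.png

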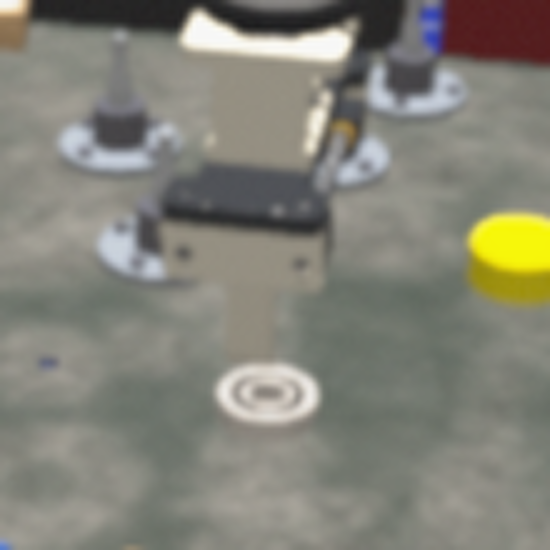

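```bash
python3 - <<'E'
from h import *
for dy in(46,55,65): print(dy,proj("side",[494.5,-28+dy,61.2]))
print("px per mm x",proj("side",[504.5,27,61.2])-proj("side",[494.5,27,61.2]))
E
```

```text
46 [320.5 212.1]
55 [319.9 214.1]
65 [319.2 216.2]
px per mm x [-4.1 -0.5]
```

```bash
python3 -m inch '[-0.1,0.05,-3,0,0,0,1, -0.1,0.05,-5.7,0,0,0,1, -0.1,0.05,-5.7,0,0,0,1, -0.1,0.05,-5.7,0,0,0,1, -0.1,0.05,-5.7,0,0,0,1]'; python3 -m inch '[0,0,0,0,0,0,-1,0,0,0,0,0,0,-1,0,0,0,0,0,0,-1,0,0,0,0,0,0,-1,0,0,0,0,0,0,-1]'
```

```text
time: 3.2
tool_pos: [494.6, -27.7, 5.7]
tcp_rot: [3.141, -0.007, -0.002]
contact_force: [-0.7, -0.5, 0.8]
grip_width: 92.0
time: 3.7
tool_pos: [494.6, -27.7, 5.8]
tcp_rot: [3.141, -0.007, -0.002]
contact_force: [-0.2, -0.7, -0.2]
grip_width: 56.2
```

```bash
python3 -m inch '[0,0,0,0,0,0,-1,0,0,0,0,0,0,-1,0,0,0,0,0,0,-1,0,0,0,0,0,0,-1,0,0,0,0,0,0,-1]'; python3 -m inch '[0,0,3,0,0,0,-1,0,0,7,0,0,0,-1,0,0,10,0,0,0,-1,0,0,10,0,0,0,-1,0,0,10,0,0,0,-1]'; python3 - <<'E'
from h import *
t=bot.capture("top");s=bot.capture("side")
print(bot.get_obs()["tool_pos"])
crop("",s,270,120,110,110,6,"d3.png")
E
```

```text
time: 4.2
tool_pos: [494.6, -27.7, 5.8]
tcp_rot: [3.141, -0.006, -0.002]
contact_force: [0.2, -0.0, 0.7]
grip_width: 50.2
time: 4.7
tool_pos: [494.6, -27.7, 105.9]
tcp_rot: [3.141, -0.007, -0.002]
contact_force: [-0.3, 0.2, -1.2]
grip_width: 50.5
[493.62036057 -27.50446203 104.52756124]
```

View pics/d3.png

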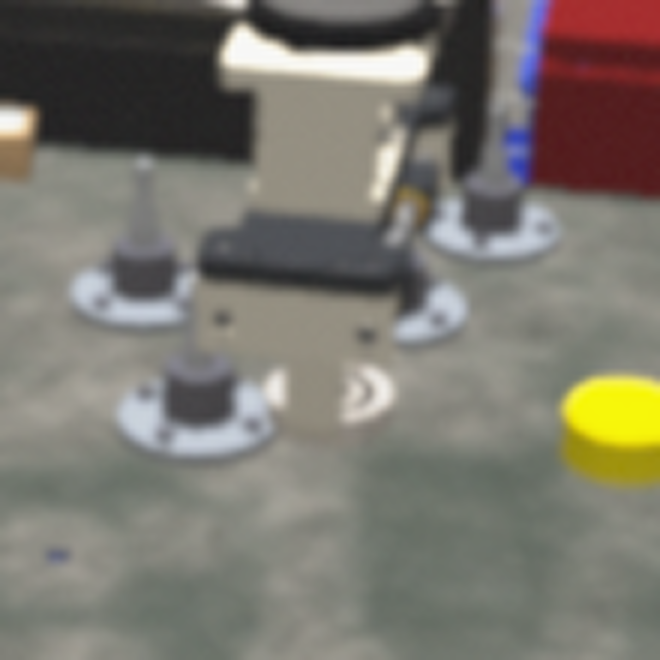

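The bearing is held, with the ring visible at side-crop x 265..395 either side of the finger. I'll measure its in-hand offset.

```bash
python3 - <<'E'
from h import *
s=cv2.imread("pics/d3.png")
print(pl("side",270+330/6,120+390/6,113.7))
for x,y in((265,391),(395,391)):print(pl("side",270+x/6,120+y/6,113.7))
print(proj("side",[493.6,-27.5,113.7])*6-np.array([270,120])*6, proj("side",[493.6,-1.5,104.5])*6-np.array([270,120])*6)
E
```

```text
[491.8 -25.7 113.7]
[517.8 -19.3 113.7]
[465.4 -30.4 113.7]
[326.4 387.6] [315.6 437.4]
```

```bash
python3 -m inch '[2,-4,0.5,0,0.4,0,-1, 4.4,-8,0.5,0,0.4,0,-1, 6.6,-12,0.5,0,0.4,0,-1, 8.74,-15.55,0.5,0,0.4,0,-1, 8.74,-15.55,0.5,0,0.4,0,-1]'; python3 - <<'E'
from h import *
t=bot.capture("top");s=bot.capture("side")
o=bot.get_obs();print(o["tool_pos"],o["tcp_rot"])
crop("",s,250,110,110,110,6,"d4.png");crop("",t,310,120,110,110,5,"d5.png")
E
```

```text
time: 5.3
tool_pos: [582.2, -187.5, 107.2]
tcp_rot: [3.141, 0.003, -0.006]
contact_force: [0.4, 0.9, -0.8]
grip_width: 50.6
[ 579.91290696 -183.14487255  107.18992888] [-3.13979297  0.00676906 -0.00327501]
```

View pics/d4.png

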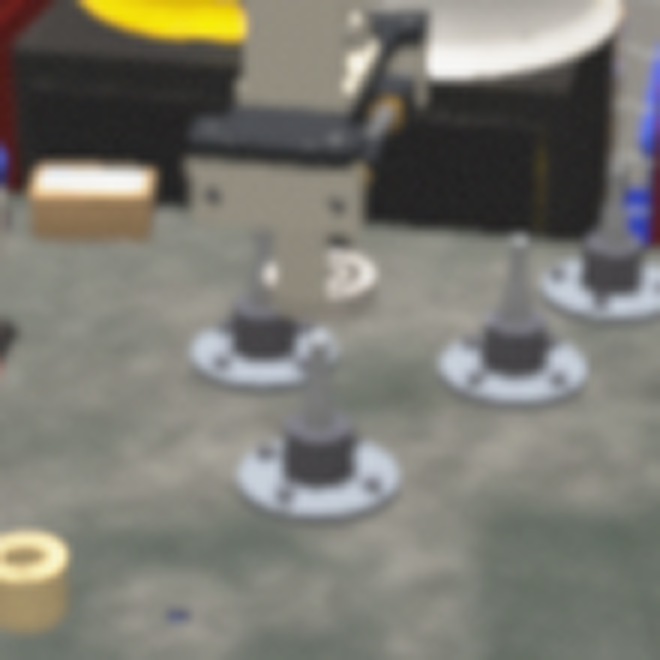

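In the side crop the ring spans 265..376 (centre 320.5) and the spigot tip is at column 320.5, so x is aligned. Checking y by its row.

```bash
python3 - <<'E'
from h import *
q=proj("side",[580.7,-181.4,82]);print("spigot expected",(q-[250,110])*6)
for yy in(-185,-181.4,-178):
  print(yy,(proj("side",[580.7,yy,116.4])-[250,110])*6)
print(pl("side",250+320.5/6,110+272/6,116.4),pl("side",250+320.5/6,110+342/6,82))
E
```

```text
spigot expected [316.2 339.6]
-185 [317.4 270. ]
-181.4 [316.2 273.6]
-178 [314.4 276. ]
[ 578.9 -183.4  116.4] [ 578. -179.   82.]
```

```bash
python3 -m inch '[0,0.1,-1,0,0,0,-1, 0,0.1,-2,0,0,0,-1, 0,0.1,-3,0,0,0,-1, 0,0.1,-3.5,0,0,0,-1, 0,0.1,-3.5,0,0,0,-1]'; python3 - <<'E'
from h import *
t=bot.capture("top");s=bot.capture("side")
o=bot.get_obs();print(o["tool_pos"],o["tcp_rot"],o["contact_force"])
crop("",s,250,110,110,110,6,"d6.png")
E
```

```text
time: 5.9
tool_pos: [579.3, -181.4, 71.0]
tcp_rot: [-3.139, 0.009, -0.003]
contact_force: [-0.7, -0.1, -0.9]
grip_width: 50.8
[ 579.96316985 -181.97324084   72.20727172] [-3.13974298e+00  6.78500404e-03 -3.03563992e-03] [-0.21940209 -0.52851375 -1.1868547 ]
```

View pics/d6.png

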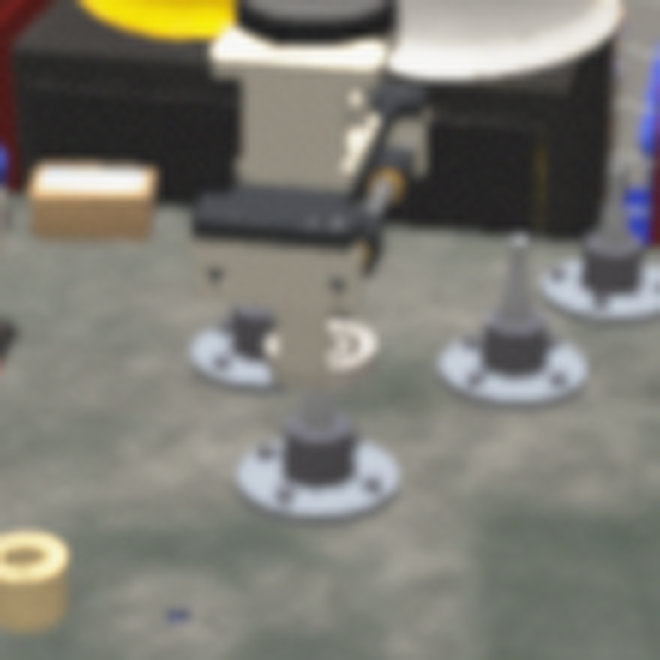

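The bearing is over the spigot without force. Next, down over the cone.

```bash
python3 -m inch '[0,0,-0.6,0,0,0,-1, 0,0,-1.2,0,0,0,-1, 0,0,-1.6,0,0,0,-1, 0,0,-1.8,0,0,0,-1, 0,0,-1.8,0,0,0,-1]'; python3 - <<'E'
from h import *
o=bot.get_obs();print(o["tool_pos"],o["tcp_rot"],o["contact_force"],o["moment"])
E
```

```text
time: 6.5
tool_pos: [580.8, -183.0, 54.2]
tcp_rot: [-3.141, 0.005, -0.003]
contact_force: [3.1, -5.0, -2.4]
grip_width: 50.6
[ 580.75666722 -182.96670582   54.22353046] [-3.14137653  0.00482849 -0.00317393] [ 3.12886144 -5.00195293 -2.37341019] [-0.83091573 -0.50704357  0.06538702]
```

```bash
python3 -m inch '[0.06,-0.1,0,0,0,0,-1, 0.06,-0.1,-0.3,0,0,0,-1, 0.06,-0.1,-0.6,0,0,0,-1, 0.06,-0.1,-0.8,0,0,0,-1, 0.06,-0.1,-0.8,0,0,0,-1]'; python3 - <<'E'
from h import *
o=bot.get_obs();print(o["tool_pos"],o["tcp_rot"],o["contact_force"],o["moment"])
E
```

```text
time: 7.0
tool_pos: [580.9, -183.7, 45.6]
tcp_rot: [-3.141, 0.006, -0.003]
contact_force: [0.6, -1.0, -0.5]
grip_width: 50.7
[ 580.92262519 -183.65375189   45.60471679] [-3.14071062e+00  6.03842547e-03 -3.12153214e-03] [ 0.55039135 -1.03644547 -0.49406763] [ 0.02179902 -0.00219563  0.01270603]
```

Free again, with the bore on the seat. Lowering the last few millimetres.

```bash
python3 -m inch '[0.03,-0.04,-0.2,0,0,0,-1, 0.03,-0.04,-0.4,0,0,0,-1, 0.03,-0.04,-0.45,0,0,0,-1, 0.03,-0.04,-0.5,0,0,0,-1, 0.03,-0.04,-0.5,0,0,0,-1]'; python3 - <<'E'
from h import *
o=bot.get_obs();print(o["tool_pos"],o["tcp_rot"],o["contact_force"],o["moment"])
E
```

```text
time: 7.5
tool_pos: [581.2, -183.9, 40.8]
tcp_rot: [-3.141, 0.006, -0.003]
contact_force: [-0.8, 0.8, 0.1]
grip_width: 50.6
[ 581.16695428 -183.94688166   40.81402715] [-3.14063456e+00  6.10546760e-03 -3.03396007e-03] [-0.82719296  0.80763871  0.08029959] [ 0.12144318  0.15692293 -0.02247963]
```

```bash
python3 -m inch '[0,0,-0.05,0,0,0,-1, 0,0,-0.1,0,0,0,-1, 0,0,-0.1,0,0,0,-1, 0,0,-0.1,0,0,0,-1, 0,0,-0.1,0,0,0,-1]'
```

```text
time: 8.0
tool_pos: [581.2, -184.0, 40.7]
tcp_rot: [-3.141, 0.006, -0.003]
contact_force: [-3.3, 1.6, 7.1]
grip_width: 50.6
```

Contact on the shoulder (7 N up). Opening and retreating upwards.

```bash
python3 -m inch '[0,0,0.03,0,0,0,1,0,0,0.05,0,0,0,1,0,0,0.05,0,0,0,1,0,0,0.05,0,0,0,1,0,0,0.05,0,0,0,1]'; python3 -m inch '[0,0,0,0,0,0,1,0,0,1,0,0,0,1,0,0,4,0,0,0,1,0,0,8,0,0,0,1,0,0,11,0,0,0,1]';  python3 -m inch '[0,4,2,0,0,0,1,0,8,2,0,0,0,1,0,12,2,0,0,0,1,0,16,2,0,0,0,1,0,20,2,0,0,0,1]'; python3 - <<'E'
from h import *
t=bot.capture("top");s=bot.capture("side")
o=bot.get_obs();print(o["tool_pos"],o["tcp_rot"])
crop("",s,270,150,70,60,10,"e1.png");crop("",t,340,150,60,60,10,"e2.png")
E
```

```text
time: 8.5
tool_pos: [581.2, -184.0, 41.0]
tcp_rot: [-3.141, 0.006, -0.003]
contact_force: [-0.6, 0.1, -0.0]
grip_width: 85.9
time: 9.0
tool_pos: [581.7, -184.2, 154.0]
tcp_rot: [3.141, 0.004, -0.003]
contact_force: [-0.0, 0.5, -0.4]
grip_width: 92.0
time: 9.5
tool_pos: [581.6, 17.3, 175.1]
tcp_rot: [3.141, 0.002, -0.003]
contact_force: [0.7, 0.7, 0.0]
grip_width: 91.6
[581.4066887   20.4287009  175.03718552] [-3.14038941e+00  2.77168404e-03  1.94691540e-03]
```

View pics/e1.png

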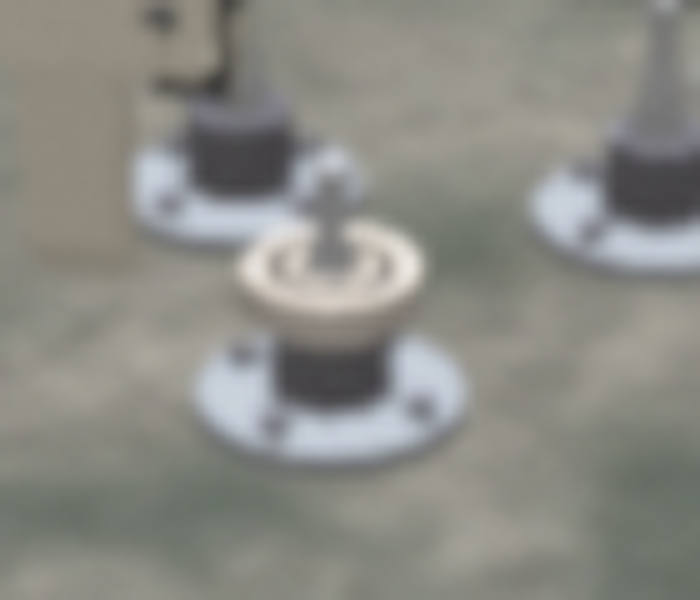

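View pics/e2.png

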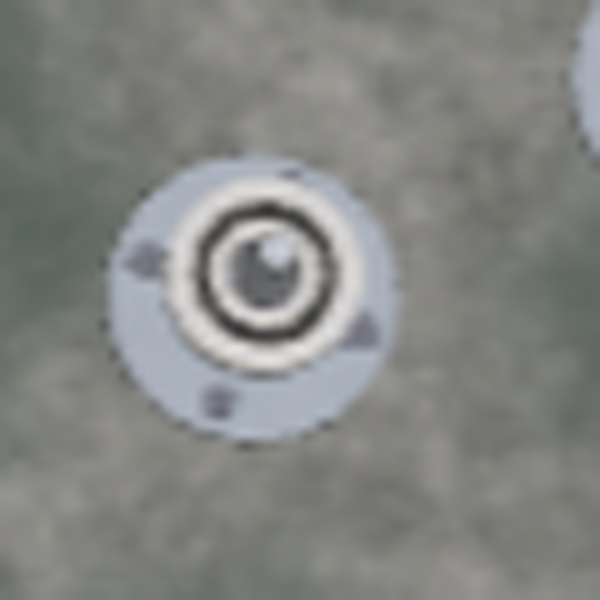

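The bearing lies flat on the shoulder, concentric in both views (top crop centre ~(264,276), spigot tip inside the bore). Now the tweezers' pose.

```bash
python3 - <<'E'
from h import *
t=cv2.imread("pics/top0.png");c=cv2.resize(t[140:220,200:270],None,fx=10,fy=10,interpolation=cv2.INTER_CUBIC)
h=cv2.cvtColor(c,cv2.COLOR_BGR2HSV)
def P(x,y,z):return pl("top",200+(x+.5)/10-.5,140+(y+.5)/10-.5,z)
m=((h[:,:,0]>98)&(h[:,:,0]<130)&(h[:,:,1]>70)).astype(np.uint8)
n,l,st,ce=cv2.connectedComponentsWithStats(m)
for i in range(1,n):
    if st[i,4]>300 and st[i,0]>150:
        r=cv2.minAreaRect(np.argwhere(l==i)[:,::-1].astype(np.float32));print(st[i],ce[i],r,P(*ce[i],44))
        ys,xs=np.where(l==i);k=np.polyfit(ys,xs,1);a=P(np.polyval(k,ys.min()),ys.min(),44);b=P(np.polyval(k,ys.max()),ys.max(),44);print(a,b,"ang",np.arctan2(*(a-b)[1::-1]))
mg=((h[:,:,0]>45)&(h[:,:,0]<85)&(h[:,:,1]>60)).astype(np.uint8)
mr=(((h[:,:,0]<8)|(h[:,:,0]>172))&(h[:,:,1]>150)).astype(np.uint8)
for k,mm in(("g",mg),("r",mr)):
    n,l,st,ce=cv2.connectedComponentsWithStats(mm);i=1+np.argmax(st[1:,4]);print(k,st[i],ce[i],P(*ce[i],30),P(*ce[i],34))
print("hinge",P(204/.7,450/.7,44),"tips",P(183/.7,82/.7,37),P(296/.7,95/.7,37))
cv2.imwrite("pics/f1.png",c[:, :])
s=cv2.imread("pics/side0.png");cv2.imwrite("pics/f2.png",cv2.resize(s[230:300,220:310],None,fx=8,fy=8,interpolation=cv2.INTER_CUBIC))
E
```

```text
[ 243  308   23  102 1913] [253.96654469 358.66858338] ((254.14569091796875, 358.46435546875), (20.519210815429688, 101.25440979003906), 1.5074357986450195) [594.4 193.7  44. ]
[608.1 193.3  44. ] [580.8 194.2  44. ] ang -0.032955097614297206
[ 362  319   34  105 1924] [378.20114345 370.09355509] ((377.5722351074219, 370.78033447265625), (22.960636138916016, 105.5276870727539), 8.746162414550781) [590.4 160.4  44. ]
[604.2 158.1  44. ] [576.1 162.8  44. ] ang -0.16572571139559128
g [308 234  19  34 443] [317.93905192 251.77878104] [625.8 179.3  30. ] [625.  178.5  34. ]
r [335 238  25  36 728] [346.25549451 255.13324176] [624.6 171.6  30. ] [623.8 170.8  34. ]
hinge [517.6 183.9  44. ] tips [661.8 193.1  37. ] [655.5 149.3  37. ]
```

View pics/f1.png

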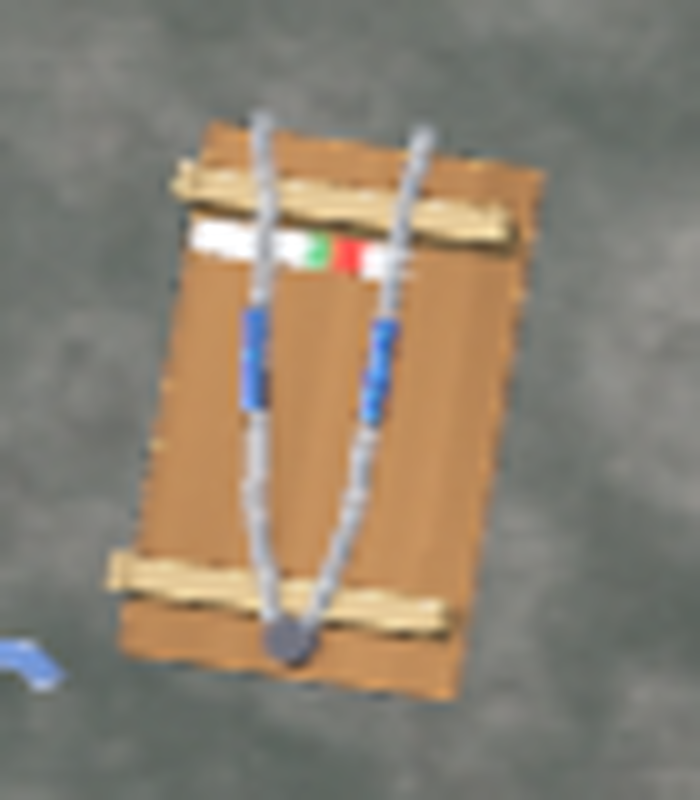

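View pics/f2.png

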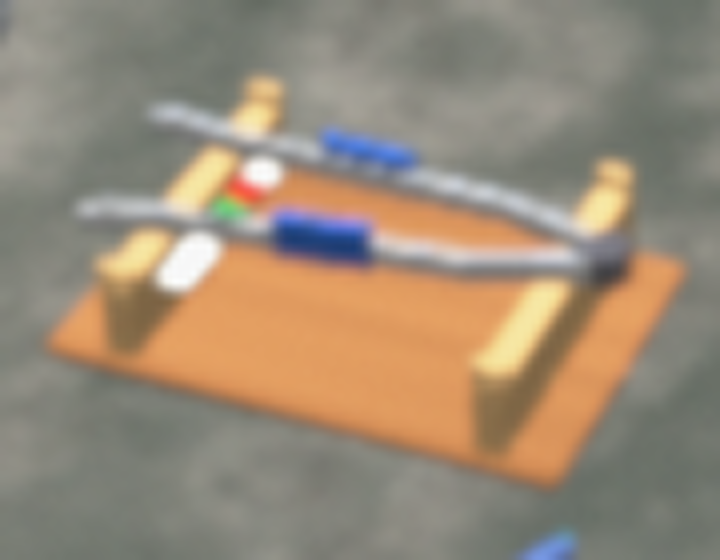

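Tweezers: yaw ≈ −0.166 (right plate), origin ≈ (592,171.8), free jaw centre ≈ (592.7,176). The 0.133 rad slant between the plates matches a free spring.

```bash
python3 -m inch '[0.3,4,0,0,0,-4,1,0.6,8,-2,0,0,-8,1,0.9,12,-4,0,0,-9.5,1,1.1,15.6,-6,0,0,-9.5,1,1.1,15.6,-9,0,0,-9.5,1]'; python3 -m inch '[0,0,0,0,0,0,1,0,0,0,0,0,0,1,0,0,0,0,0,0,1,0,0,0,0,0,0,1,0,0,0,0,0,0,1]'; python3 - <<'E'
from h import *
t=bot.capture("top");s=bot.capture("side")
o=bot.get_obs();print(o["tool_pos"],o["tcp_rot"])
crop("",s,210,190,110,110,6,"g1.png");crop("",t,180,120,110,110,6,"g2.png")
E
```

```text
time: 10.1
tool_pos: [593.5, 180.5, 86.1]
tcp_rot: [-3.138, -0.001, -0.16]
contact_force: [1.3, 0.1, 0.4]
grip_width: 92.1
time: 10.6
tool_pos: [594.2, 179.9, 87.5]
tcp_rot: [-3.137, -0.003, -0.161]
contact_force: [-0.4, 0.6, -0.4]
grip_width: 91.7
[593.87670063 180.08974924  86.89994853] [-3.13752425e+00 -2.34733329e-03 -1.60506635e-01]
```

View pics/g1.png

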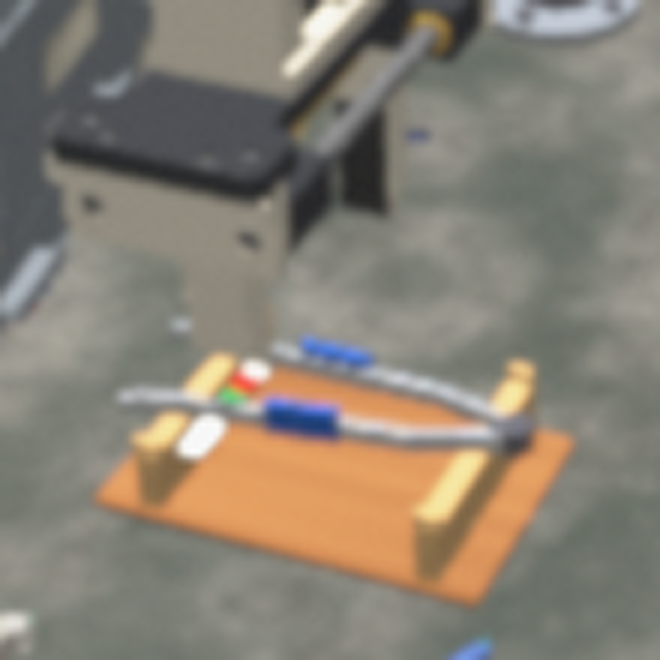

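View pics/g2.png

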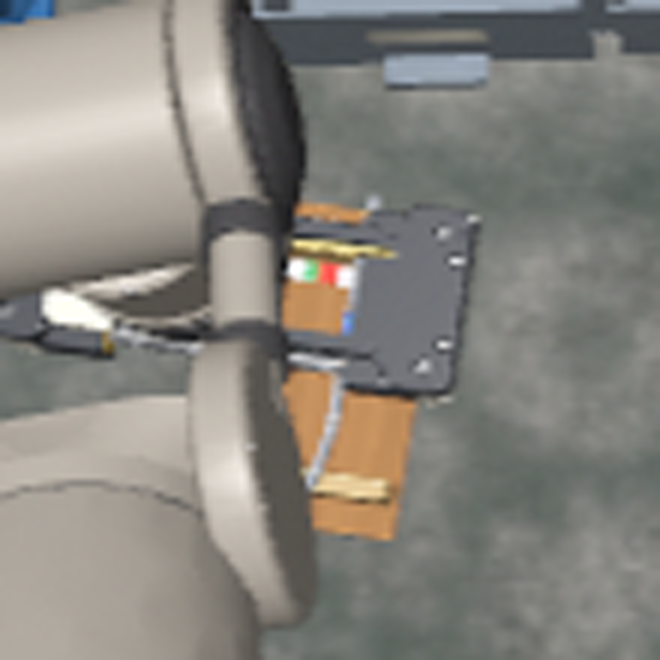

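```bash
python3 - <<'E'
from h import *
o=bot.get_obs();p=o["tool_pos"];y=o["tcp_rot"][2]
j=np.array([-np.sin(y),np.cos(y),0])
a=np.array([np.cos(y),np.sin(y),0])
for d in(46,55):
  for e in(-9.5,9.5): print(d,e,(proj("side",p+j*d+a*e)-[210,190])*6)
print("plate L (top meas)",(proj("side",[594.4,193.7,37])-[210,190])*6,"hinge",(proj("side",[517.6,183.9,44])-[210,190])*6)
E
```

```text
46 -9.5 [273.  362.4]
46 9.5 [222.  349.8]
55 -9.5 [260.4 378. ]
55 9.5 [208.8 365.4]
plate L (top meas) [302.4 417. ] hinge [519.  411.6]
```

```bash
python3 -m inch '[-0.12,-0.41,-1,0,0,-0.3,1,-0.12,-0.41,-3,0,0,-0.3,1,-0.12,-0.41,-5,0,0,-0.3,1,-0.12,-0.41,-6.8,0,0,-0.3,1,-0.12,-0.41,-6.8,0,0,-0.3,1]'; python3 -m inch '[0,0,0,0,0,0,0,0,0,0,0,0,0,0,0,0,0,0,0,0,0,0,0,0,0,0,0,0,0,0,0,0,0,0,0]'; python3 - <<'E'
from h import *
s=bot.capture("side")
o=bot.get_obs();print(o["tool_pos"],o["tcp_rot"])
crop("",s,210,190,110,110,6,"g3.png")
E
```

```text
time: 11.2
tool_pos: [590.4, 175.2, 15.7]
tcp_rot: [-3.14, 0.003, -0.166]
contact_force: [-0.4, -0.1, -0.8]
grip_width: 91.8
time: 11.7
tool_pos: [590.7, 175.3, 16.3]
tcp_rot: [-3.139, 0.002, -0.166]
contact_force: [0.2, -0.1, -0.7]
grip_width: 56.5
[590.67322594 175.31466708  16.21650629] [-3.13931123e+00  2.53306640e-03 -1.66087211e-01]
```

View pics/g3.png

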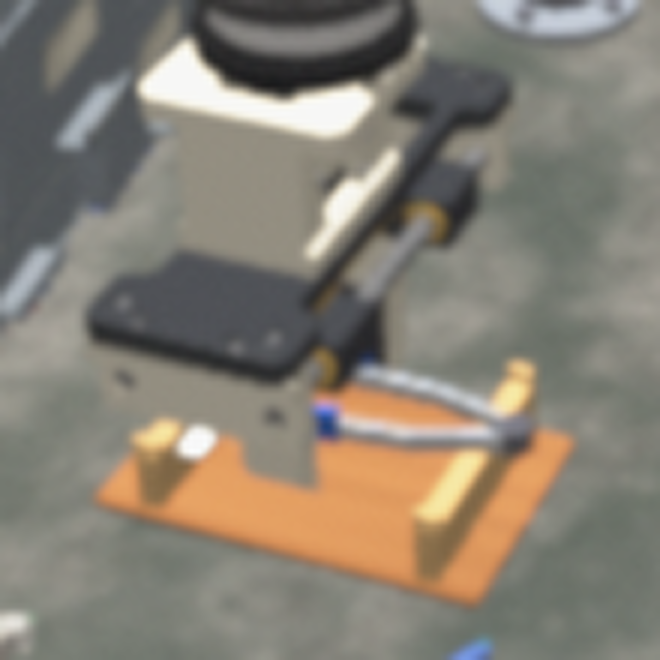

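```bash
python3 -m inch '[0.15,0.05,0.2,0,0,0,0,0.15,0.05,0.2,0,0,0,0,0.15,0.05,0.2,0,0,0,-0.13,0.15,0.05,0.2,0,0,0,-0.13,0.15,0.05,0.2,0,0,0,-0.13]'; python3 -m inch '[0,0,0,0,0,0,-0.13,0,0,0,0,0,0,-0.2,0,0,0,0,0,0,-0.25,0,0,0,0,0,0,-0.3,0,0,0,0,0,0,-0.3]';  python3 -m inch '[0,0,0,0,0,0,-0.33,0,0,0,0,0,0,-0.35,0,0,0,0,0,0,-0.37,0,0,0,0,0,0,-0.39,0,0,0,0,0,0,-0.39]'; python3 - <<'E'
from h import *
s=bot.capture("side");t=bot.capture("top")
o=bot.get_obs();print(o["tool_pos"],o["tcp_rot"],o["contact_force"],o["grip_width"])
crop("",s,210,190,110,110,6,"g4.png");crop("",t,180,120,110,110,6,"g5.png")
E
```

```text
time: 12.25
tool_pos: [592.3, 175.9, 18.3]
tcp_rot: [-3.139, 0.002, -0.166]
contact_force: [-0.3, 0.5, 0.5]
grip_width: 39.7
time: 12.75
tool_pos: [592.3, 176.0, 18.3]
tcp_rot: [-3.139, 0.002, -0.166]
contact_force: [0.1, 0.8, 0.2]
grip_width: 32.5
time: 13.25
tool_pos: [592.3, 176.0, 18.3]
tcp_rot: [-3.139, 0.002, -0.166]
contact_force: [0.1, 0.4, 0.6]
grip_width: 28.2
[592.32455855 175.97162173  18.30369132] [-3.13900082e+00  2.19123952e-03 -1.66089220e-01] [-0.89384764  0.59458879  0.55877484] 28.041368446968256
```

View pics/g4.png

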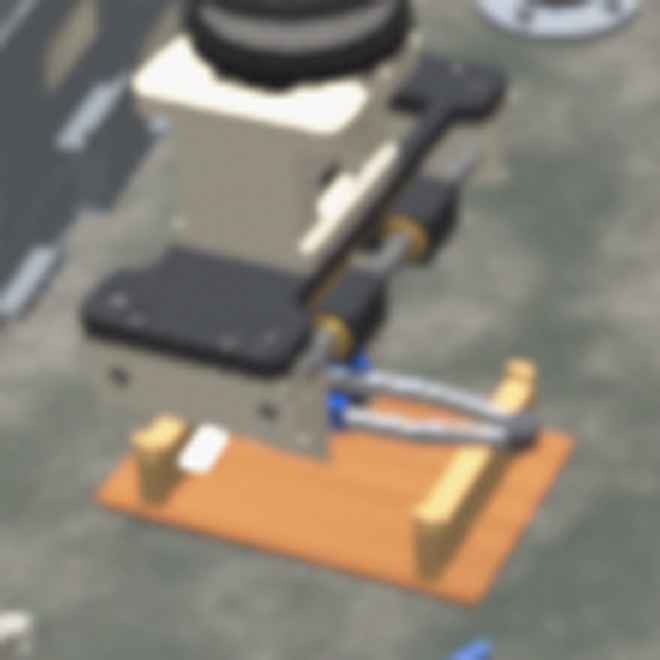

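View pics/g5.png

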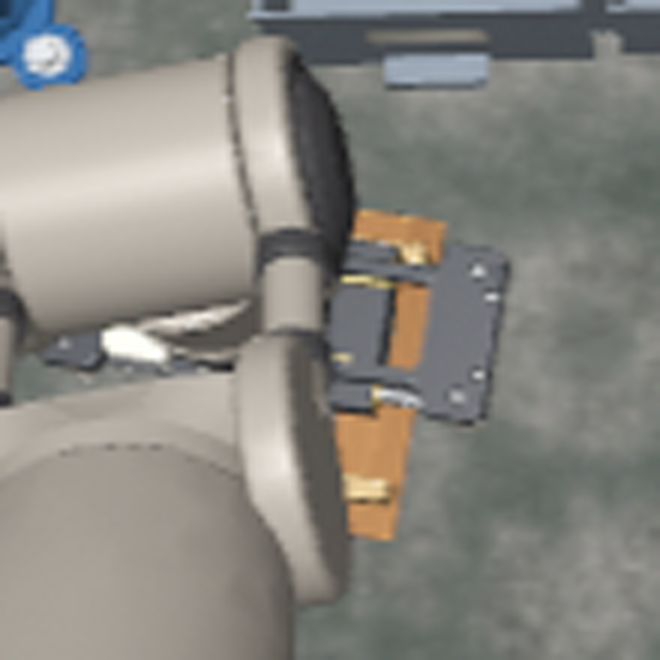

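The tweezers are squeezed to 28 mm over the plates. Lifting gently.

```bash
python3 -m inch '[0,0,0.5,0,0,0,-0.39,0,0,1.5,0,0,0,-0.39,0,0,3,0,0,0,-0.39,0,0,5,0,0,0,-0.39,0,0,6,0,0,0,-0.39]'; python3 - <<'E'
from h import *
s=bot.capture("side");t=bot.capture("top")
o=bot.get_obs();print(o["tool_pos"],o["tcp_rot"],o["contact_force"],o["grip_width"])
crop("",s,210,170,110,110,6,"g6.png")
E
```

```text
time: 13.85
tool_pos: [593.2, 176.1, 80.7]
tcp_rot: [-3.138, -0.001, -0.166]
contact_force: [-0.3, -0.0, -1.1]
grip_width: 27.9
[593.3987583  176.14193654  80.35087282] [-3.13785422e+00 -1.30530262e-03 -1.66068950e-01] [ 0.11585948  0.44260985 -0.93504772] 28.21196486337642
```

View pics/g6.png

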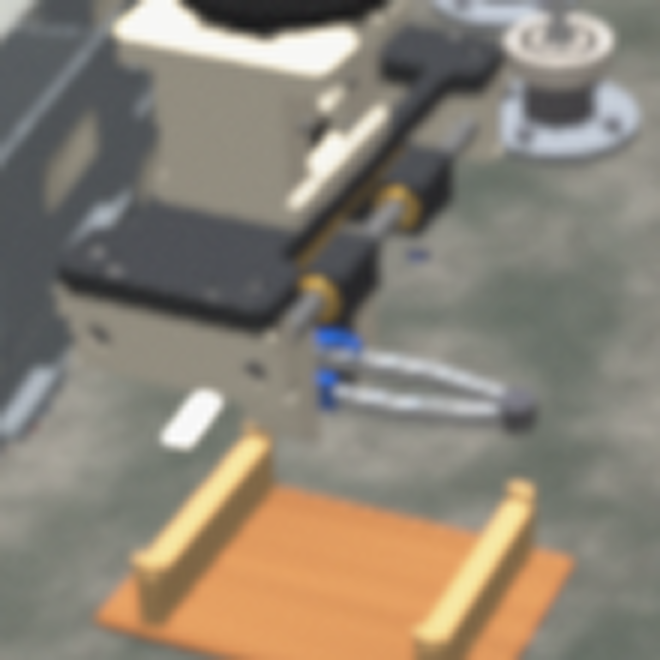

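The tweezers hang level and free of the rest, with grip 28.1. The gripper hides the tips in this pose. I'll hold them with the tips pointing to +y (yaw ≈ 1.5), so both cameras see the spigot, tips and mark. That puts the TCP at ≈ (575,−249) and the tail between the two neighbouring stands.

```bash
python3 -m inch '[-1.4,-2,2,0,0,8,-0.39,-2.8,-5,4,0,0,16,-0.39,-4.2,-8,6,0,0,24,-0.39,-5.6,-11,8,0,0,32,-0.39,-7,-14,8,0,0,40,-0.39]';python3 -m inch '[0,-3,0,0,0,8,-0.39,0,-6,0,0,0,16,-0.39,0,-9,0,0,0,24,-0.39,0,-12,0,0,0,32,-0.39,0,-14,0,0,0,40,-0.39]'; python3 - <<'E'
from h import *
s=bot.capture("side");t=bot.capture("top")
o=bot.get_obs();print(o["tool_pos"],o["tcp_rot"],o["contact_force"],o["grip_width"])
cv2.imwrite("pics/i1.png",s[:,:,::-1]);cv2.imwrite("pics/i2.png",t[:,:,::-1])
E
```

```text
time: 14.45
tool_pos: [523.9, 35.0, 162.3]
tcp_rot: [-3.14, -0.005, 0.538]
contact_force: [-0.2, -0.4, -1.3]
grip_width: 27.9
time: 14.95
tool_pos: [523.3, -106.8, 161.6]
tcp_rot: [-3.139, -0.004, 1.241]
contact_force: [-0.0, 0.8, -1.3]
grip_width: 28.0
[ 523.43855574 -107.30577395  161.50926572] [-3.13917853 -0.0039736   1.23592028] [ 1.25959648  1.55143498 -1.26911828] 28.043123498821508
```

View pics/i1.png

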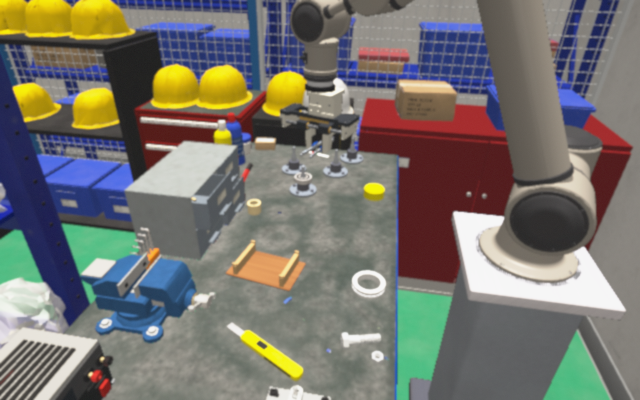

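View pics/i2.png

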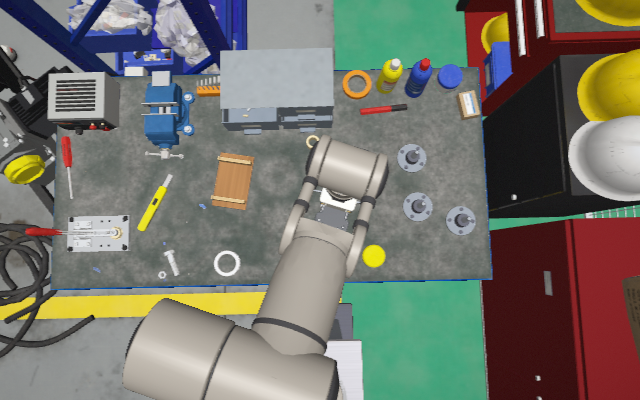

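```bash
python3 -m inch '[1.3,-3.5,0,0,0,4,-0.39,2.6,-7,0,0,0,8,-0.39,3.9,-10.5,0,0,0,12,-0.39,5.15,-14.2,-1,0,0,15,-0.39,5.15,-14.2,-4,0,0,15,-0.39]'; python3 -m inch '[0,0,0,0,0,0,-0.39,0,0,0,0,0,0,-0.39,0,0,0,0,0,0,-0.39,0,0,0,0,0,0,-0.39,0,0,0,0,0,0,-0.39]'; python3 - <<'E'
from h import *
s=bot.capture("side");t=bot.capture("top")
o=bot.get_obs();print(o["tool_pos"],o["tcp_rot"],o["contact_force"],o["grip_width"])
crop("",s,260,100,90,90,7,"j1.png");crop("",t,320,120,110,110,6,"j2.png")
E
```

```text
time: 15.55
tool_pos: [577.6, -253.9, 122.9]
tcp_rot: [3.137, 0.0, 1.493]
contact_force: [0.5, -0.4, -2.1]
grip_width: 28.2
time: 16.05
tool_pos: [578.1, -253.4, 124.2]
tcp_rot: [3.136, 0.001, 1.494]
contact_force: [-0.7, 0.4, -0.5]
grip_width: 28.2
[ 577.83658879 -253.61981079  123.69512882] [3.13629751e+00 7.37274474e-04 1.49362215e+00] [ 0.58155849 -0.05099659 -1.03448115] 28.207396133387945
```

View pics/j1.png

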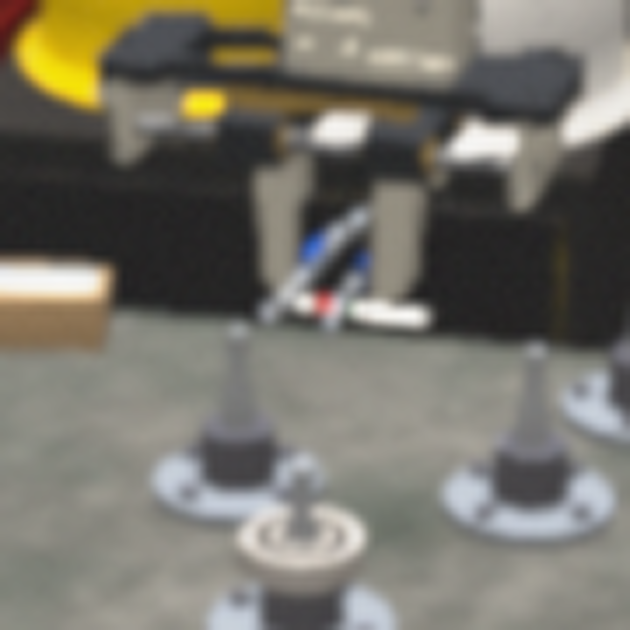

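View pics/j2.png

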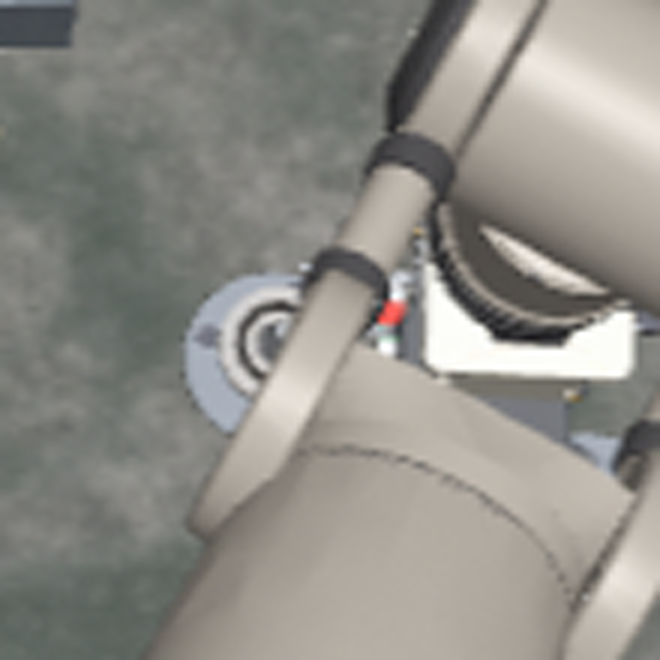

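```bash
cat >> h.py <<'E'
def tw(p,rot,loc):
    # tweezers-frame point -> world, assuming centred grip (underside 11.7 above TCP level)
    y=rot[2];a=np.array([np.cos(y),np.sin(y),0]);b=np.array([-np.sin(y),np.cos(y),0])
    return np.array(p)+a*loc[0]+b*loc[1]+np.array([0,0,11.7+loc[2]])
E
python3 - <<'E'
from h import *
o=bot.get_obs();p,r=o["tool_pos"],o["tcp_rot"]
for nm,l in(("tip R out",(69,-13,7)),("tip L",(69,13,7)),("mark",(31,11,2)),("bar y-?",(31,0,2)),("plateRtop rear",(-14,-14,14)),("tipmid",(65,0,4)),("origin",(0,0,0))):
    w=tw(p,r,l);print(nm,np.round(w,1),"side",(proj("side",w)-[260,100])*7,"top",(proj("top",w)-[320,120])*6)
E
python3 - <<'E'
import cv2
a=cv2.imread("pics/j1.png")[180:360,220:460];cv2.imwrite("pics/j3.png",cv2.resize(a,None,fx=3,fy=3,interpolation=cv2.INTER_CUBIC))
E
```

```text
tip R out [ 596.1 -185.8  142.4] side [263.2 322. ] top [301.8 264. ]
tip L [ 570.2 -183.8  142.4] side [325.5 329. ] top [299.4 326.4]
mark [ 569.3 -221.9  137.4] side [345.8 305.2] top [390.6 328.2]
bar y-? [ 580.2 -222.7  137.4] side [319.9 302.4] top [391.8 301.8]
plateRtop rear [ 590.7 -268.7  149.4] side [317.8 233.1] top [507.  268.2]
tipmid [ 582.8 -188.8  139.4] side [296.8 328.3] top [309.6 297. ]
origin [ 577.8 -253.6  135.4] side [340.2 279.3] top [466.2 306.6]
```

View pics/j3.png

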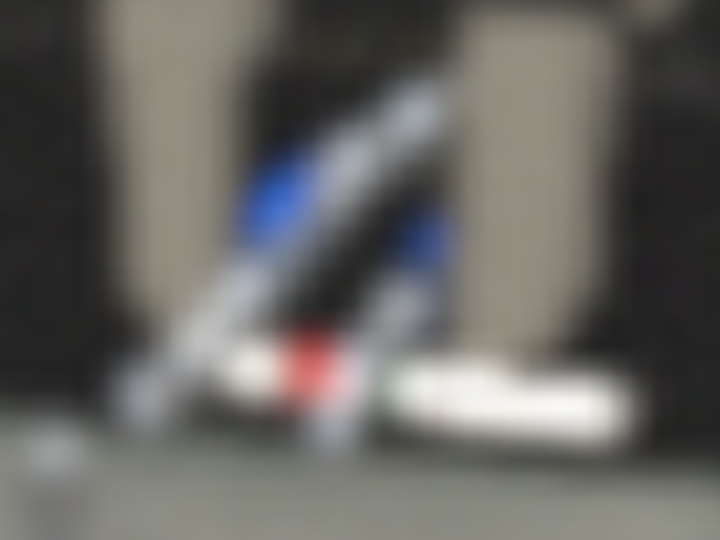

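The left arm crosses the bar right at the green, between the red at (325,302) and the white beyond. The tips at (267,315) and (331,325) match the predicted positions, giving a gap of ≈ 22.5 mm. Now centring over the spigot and lowering part way.

```bash
python3 -m inch '[-0.33,0.48,0,0,0.3,0,-0.39,-0.33,0.48,0,0,0.3,0,-0.39,-0.33,0.48,-0.5,0,0.3,0,-0.39,-0.33,0.48,-1.5,0,0.3,0,-0.39,-0.33,0.48,-2,0,0.3,0,-0.39]'; python3 - <<'E'
from h import *
s=bot.capture("side")
o=bot.get_obs();p,r=o["tool_pos"],o["tcp_rot"];print(p,r,o["contact_force"],o["grip_width"])
crop("",s,275,120,60,60,12,"k1.png")
P=lambda w:(proj("side",w)-[275,120])*12
for nm,l in(("tip R",(69,-13,7)),("tip L",(69,13,7)),("tipmid",(65,0,4))):
    w=tw(p,r,l);print(nm,np.round(w,1),P(w))
print("spigot top",P([579.5,-184,82]),"base of spigot",P([579.5,-184,50]))
E
```

```text
time: 16.65
tool_pos: [573.9, -248.5, 102.1]
tcp_rot: [-3.14, 0.0, 1.494]
contact_force: [-0.2, -1.0, -0.3]
grip_width: 28.3
[ 573.61367272 -248.37157021  101.39413517] [-3.13872314e+00 -2.84793729e-04  1.49347810e+00] [-1.19648719  0.38188139 -2.37985614] 28.41914702649521
tip R [ 591.9 -180.6  120.1] [284.4 409.2]
tip L [ 566.  -178.6  120.1] [391.2 422.4]
tipmid [ 578.6 -183.6  117.1] [342.  421.2]
spigot top [338.4 554.4] base of spigot [338.4 673.2]
```

View pics/k1.png

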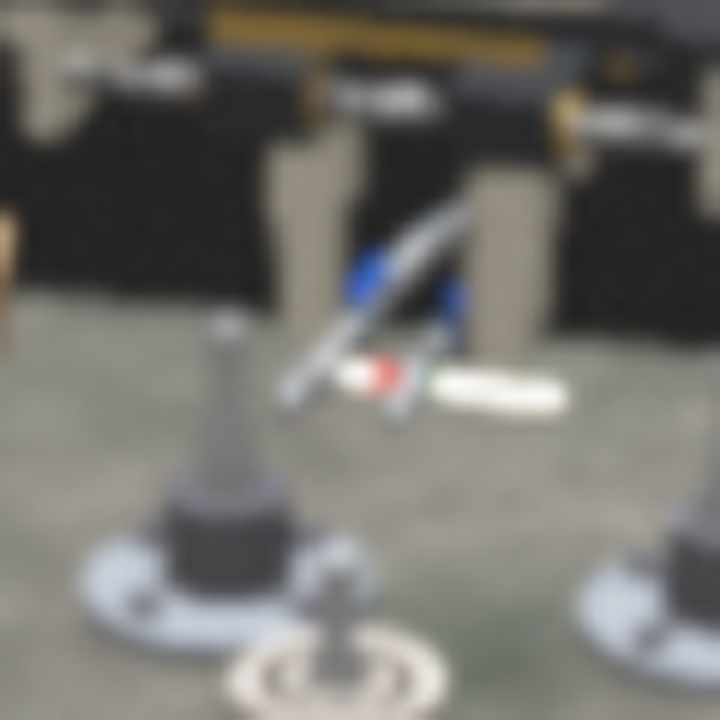

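```bash
python3 - <<'E'
from h import *
t=bot.capture("top");o=bot.get_obs();p,r=o["tool_pos"],o["tcp_rot"]
print(p,r)
crop("",t,345,140,60,60,12,"k2.png")
P=lambda w:(proj("side",w)-[275,120])*12
y=r[2];a=np.array([np.cos(y),np.sin(y),0]);b=np.array([-np.sin(y),np.cos(y),0])
for d in(-30,-14,14,30):print(d,P(p+b*d+a*9.5),P(p+b*d-a*9.5))
for l in((14,-14,0),(14,-14,14),(14,14,0),(14,14,14),(31,-11,0),(69,-13,1)):print(l,P(tw(p,r,l)))
for l in((69,-13,7),(69,13,7),(31,11,0)):print("top",l,(proj("top",tw(p,r,l))-[345,140])*12)
print("top spigot",(proj("top",[579.5,-184,82])-[345,140])*12)
E
python3 - <<'E'
import cv2
a=cv2.imread("pics/k1.png")[180:430,230:600];cv2.imwrite("pics/k3.png",cv2.resize(a,None,fx=2,fy=2))
E
```

```text
[ 573.79771363 -248.45938024  102.05744724] [-3.13913810e+00 -8.90041294e-05  1.49352048e+00]
-30 [288.  374.4] [309.6 345.6]
-14 [349.2 381.6] [370.8 352.8]
14 [458.4 394.8] [478.8 366. ]
30 [522.  403.2] [540.  373.2]
(14, -14, 0) [344.4 345.6]
(14, -14, 14) [344.4 291.6]
(14, 14, 0) [454.8 358.8]
(14, 14, 14) [454.8 304.8]
(31, -11, 0) [337.2 373.2]
(69, -13, 1) [284.4 429.6]
top (69, -13, 7) [270.  327.6]
top (69, 13, 7) [264. 450.]
top (31, 11, 0) [442.8 454.8]
top spigot [271.2 417.6]
```

View pics/k2.png

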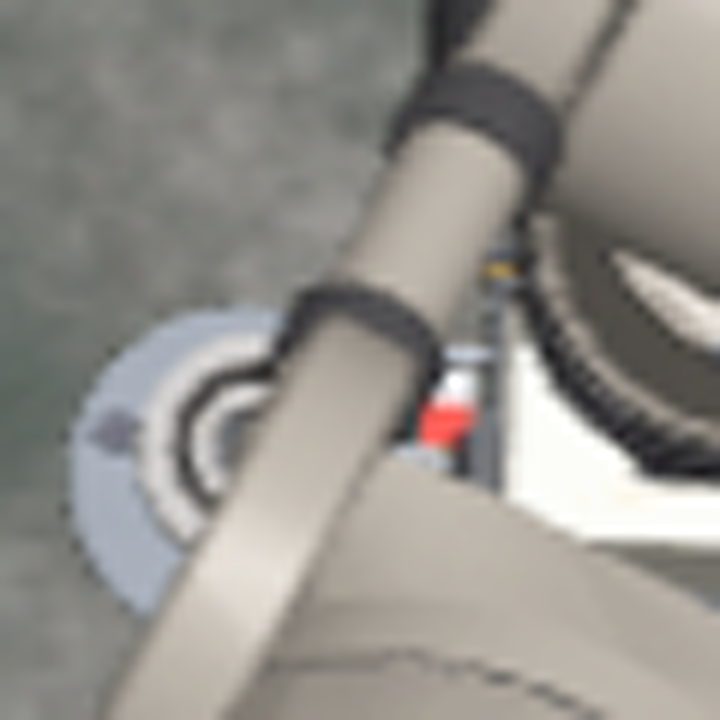

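View pics/k3.png

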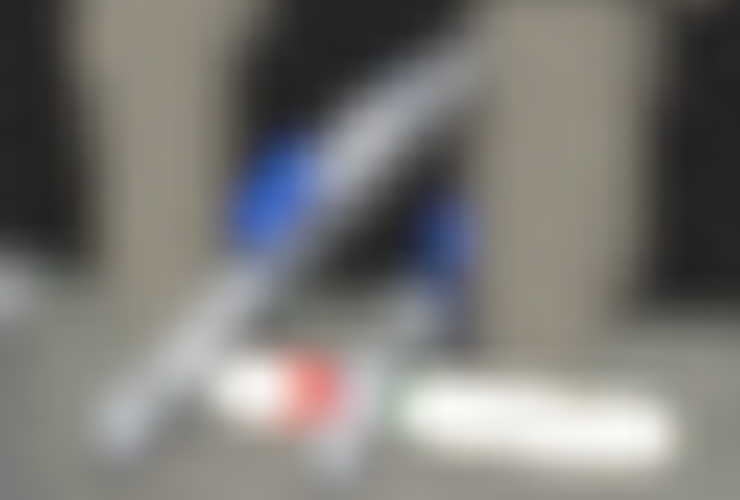

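Relative to the spigot (col 338), the tips' midpoint (col ~347) is about 2 mm towards −x, and the top view's red field agrees. I'll correct and lower further.

```bash
python3 -m inch '[0.22,0,0,0,0,0,-0.39,0.22,0,-1,0,0,0,-0.39,0.22,0,-2,0,0,0,-0.39,0.22,0,-3,0,0,0,-0.39,0.22,0,-4,0,0,0,-0.39]'; python3 -m inch '[0,0,0,0,0,0,-0.39,0,0,0,0,0,0,-0.39,0,0,0,0,0,0,-0.39,0,0,0,0,0,0,-0.39,0,0,0,0,0,0,-0.39]'; python3 - <<'E'
from h import *
s=bot.capture("side")
o=bot.get_obs();p,r=o["tool_pos"],o["tcp_rot"];print(p,r,o["contact_force"],o["grip_width"])
crop("",s,280,140,50,50,14,"k4.png")
P=lambda w:(proj("side",w)-[280,140])*14
for nm,l in(("tip R",(69,-13,4)),("tip L",(69,13,4)),("tipmid",(65,0,4))):
    w=tw(p,r,l);print(nm,np.round(w,1),P(w))
print("spigot top",P([579.5,-184,82]),"bearing top",P([579.5,-184,50]))
E
```

```text
time: 17.25
tool_pos: [575.7, -248.3, 60.8]
tcp_rot: [-3.138, -0.0, 1.493]
contact_force: [-0.7, 0.1, -1.8]
grip_width: 28.0
time: 17.75
tool_pos: [576.0, -248.4, 61.3]
tcp_rot: [-3.139, -0.0, 1.493]
contact_force: [-0.2, 0.1, -1.4]
grip_width: 28.1
[ 575.89068838 -248.43228628   61.21842941] [-3.13903536e+00 -1.27172196e-04  1.49345822e+00] [ 0.18541487 -0.00718258 -1.27168555] 27.966083213130318
tip R [ 594.2 -180.6   76.9] [252.  389.2]
tip L [ 568.3 -178.6   76.9] [373.8 406. ]
tipmid [ 580.9 -183.6   76.9] [317.8 389.2]
spigot top [324.8 366.8] bearing top [324.8 505.4]
```

View pics/k4.png

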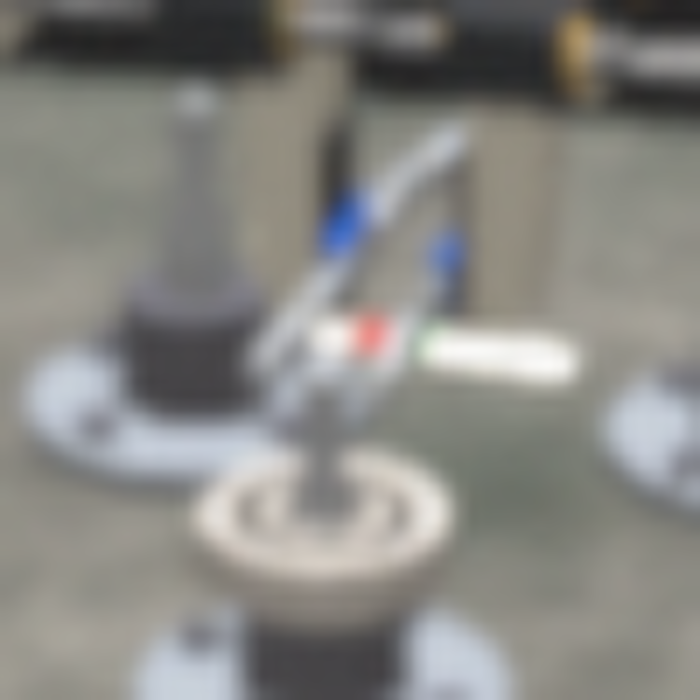

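```bash
python3 - <<'E'
import cv2
a=cv2.imread("pics/k4.png")[240:480,190:450];a=cv2.convertScaleAbs(a,alpha=1.5,beta=-90);cv2.imwrite("pics/k5.png",cv2.resize(a,None,fx=3,fy=2.4,interpolation=cv2.INTER_CUBIC))
E
```

```text
(no output)
```

View pics/k5.png

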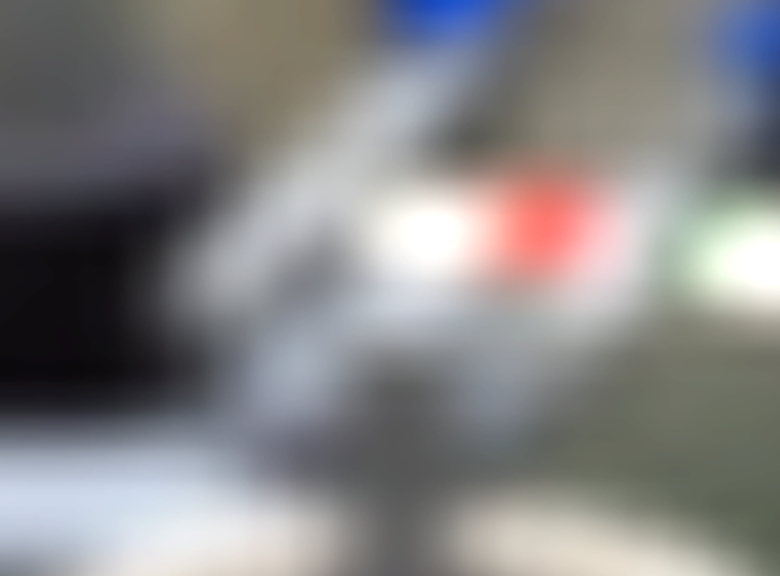

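The R tip is lost against the neighbouring flange in this view. I'll difference it against the first picture.

```bash
python3 - <<'E'
from h import *
s=np.mean([bot.capture("side").astype(float) for _ in range(3)],0)[:,:,::-1];b=cv2.imread("pics/side0.png").astype(float)
cv2.imwrite("pics/l_full.png",s)
d=np.abs(s-b).max(2)[140:190,280:330];d=np.clip(d*2,0,255).astype(np.uint8)
x=cv2.resize(d,None,fx=7,fy=7,interpolation=cv2.INTER_NEAREST)
y=cv2.resize(s[140:190,280:330].astype(np.uint8),None,fx=7,fy=7,interpolation=cv2.INTER_NEAREST)
cv2.imwrite("pics/l1.png",np.hstack([cv2.cvtColor(x,cv2.COLOR_GRAY2BGR),y]))
E
```

```text
[ WARN:0@2.847] global loadsave.cpp:1063 imwrite_ Unsupported depth image for selected encoder is fallbacked to CV_8U.
```

View pics/l1.png

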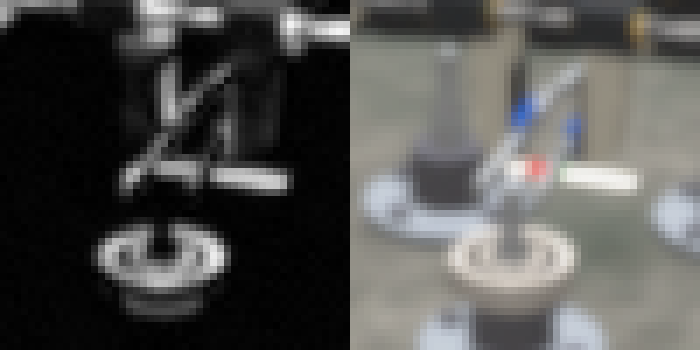

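```bash
python3 - <<'E'
from h import *
s=cv2.imread("pics/l_full.png").astype(float);b=cv2.imread("pics/side0.png").astype(float)
d=np.abs(s-b).max(2)[158:172,294:326].astype(int)
print("cols 294..");[print(158+i,*["%3d"%v for v in r]) for i,r in enumerate(d)]
E
```

```text
cols 294..
158   2   1   1   5  10  11  11  13  12  29  33  26  19   5   1   6  21  45  62  34  15  12  13  17  21  12   2   1   2   2   3   1
159   1   2   2   4   7   6   8  13  36  49  29  17   9   2   2   7  19  31  57  35  17  14  14  17  18  11   1   2   3   3   2   2
160   2   3   1   4   4   4   7  26  53  48   8  16   3   2   4  12  24  16  47  33  17  13  12  14  14   7   1   1   2   1   1   2
161   1   1   2   2   3   4  17  43  52  24  19  16   4   6  10  18  17  20  45  31  16  12   9   7   6   1   2   2   1   2   2   2
162   2   2   2   2   7  23  42  57  49  32  24  32  35  30  26  31   8  21  30  23  13   8   5   4   1   2   2   1   1   1   2   2
163   1   2   2  10  37  59  61  54  63  79  81  81  78  71  50  35  27  39  35  29  28  27  25  21  15  10   8   5   3   2   2   2
164   1   1   5  34  77  91  60  35  61  77  79  81  83  79  56  27  63  84  91  91  92  89  82  77  66  53  39  17   4   2   2   2
165   0   2   9  47  86  73  22   8  18  29  34  36  53  64  44  23  65  90  98  99 101 102 102 104 102  99  82  31   4   2   1   1
166   2   1  11  43  58  26  13   7   1   2   3   7  25  42  28   7  21  38  50  58  69  77  87  96 100  99  84  26   3   2   1   1
167   1   1   9  28  31   4  10   3   1   2   3   4  10  17   5   2   2   3   5   9  14  20  29  37  42  42  31   9   2   1   2   2
168   2   1   4  10  11   4   1   2   1   1   1   2   2   4   6   1   2   2   2   2   2   3   4   3   3   3   2   2   2   2   2   2
169   2   1   2   3   3   2   1   3   3   1   2   1   3   5   2   1   2   1   2   2   1   2   2   3   2   2   1   1   2   2   3   3
170   1   2   2   3   2   3   3   3   3   2   1   3   1   0   2   2   1   1   1   2   2   2   2   2   2   2   2   2   3   2   2   3
171   3   3   3   4   8  13  15  12   5   4  12  21  17  11   6   3   3   2   1   2   2   2   1   1   1   0   1   1   3   2   3   2
```

```bash
python3 - <<'E'
from h import *
# rest -> lifted, hinge and plates: predicted rows
p0=np.array([592.3,176.0,18.3]);p1=np.array([593.4,176.1,80.4]);r=[0,0,-.166]
for nm,l in(("hinge z14",(-75,0,14)),("hinge z0",(-75,0,0)),("bar end",(31,25,0)),("tip R",(69,-13,1))):
  print(nm,proj("side",tw(p0,r,l)),proj("side",tw(p1,r,l)))
b=cv2.imread("pics/side0.png")
o=bot.get_obs();p,r=o["tool_pos"],o["tcp_rot"];print(p,r)
for l in((31,-11,0),(31,0,0),(31,11,0),(31,25,0),(31,35,0),(31,11,3),(28,11,0),(34,11,0)):print(l,proj("side",tw(p,r,l)))
t=np.mean([bot.capture("top").astype(float) for _ in range(2)],0)[:,:,::-1].astype(np.uint8)
h=cv2.cvtColor(t,cv2.COLOR_BGR2HSV);m=((h[:,:,0]<8)|(h[:,:,0]>172))&(h[:,:,1]>120);ys,xs=np.where(m[165:190,360:400]);print("red top",xs.mean()+360,ys.mean()+165,len(xs))
s=cv2.imread("pics/l_full.png");h=cv2.cvtColor(s,cv2.COLOR_BGR2HSV);m=((h[:,:,0]<8)|(h[:,:,0]>172))&(h[:,:,1]>70);ys,xs=np.where(m[155:172,295:320]);print("red side",xs.mean()+295,ys.mean()+155,len(xs))
a,b_=(xs.mean()+295,ys.mean()+155),None
E
python3 - <<'E'
import cv2
for n in("g4","g6"):
  a=cv2.imread(f"pics/{n}.png")
  cv2.imwrite(f"pics/{n}z.png",cv2.resize(a[330:470,150:560],None,fx=1.9,fy=1.9))
E
```

```text
hinge z14 [295.7 259.8] [294.9 235.7]
hinge z0 [295.8 265. ] [295.  241.3]
bar end [245.7 260.7] [243.1 237.1]
tip R [238.8 246.6] [236.  223.6]
[ 575.76709095 -248.36014477   60.98073746] [-3.13862660e+00 -3.06480637e-04  1.49349595e+00]
(31, -11, 0) [302.4 163.8]
(31, 0, 0) [306.  164.3]
(31, 11, 0) [309.6 164.8]
(31, 25, 0) [314.2 165.3]
(31, 35, 0) [317.5 165.8]
(31, 11, 3) [309.6 163.8]
(28, 11, 0) [309.8 164.3]
(34, 11, 0) [309.3 165.2]
red top nan nan 0
red side 306.5 163.5 4<stdin>:10: RuntimeWarning: Mean of empty slice.
  ret = ret.dtype.type(ret / rcount)
```

View pics/g6z.png

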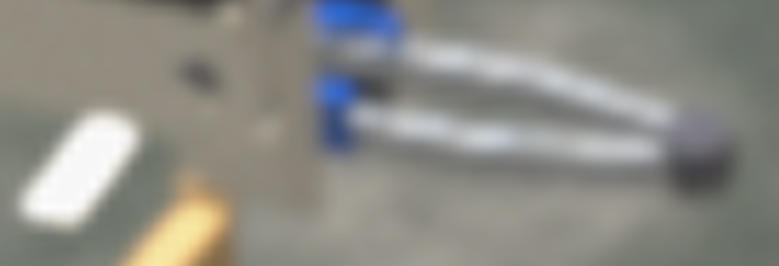

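The tips' small row offset (~1.8 px) is the same as when the tweezers lay on the rest. So they are still level, and their height follows the TCP (underside = TCP + 11.7). x is aligned: tips' midpoint col 302.4 as predicted, spigot ~302.7. Lowering.

```bash
python3 -m inch '[0,0,-0.4,0,0,0,-0.39,0,0,-0.8,0,0,0,-0.39,0,0,-1.2,0,0,0,-0.39,0,0,-1.5,0,0,0,-0.39,0,0,-1.5,0,0,0,-0.39]'; python3 - <<'E'
from h import *
s=np.mean([bot.capture("side").astype(float) for _ in range(2)],0)[:,:,::-1]
o=bot.get_obs();p,r=o["tool_pos"],o["tcp_rot"];print(p,r,o["contact_force"],o["grip_width"])
cv2.imwrite("pics/m1.png",cv2.resize(s[140:190,280:330].astype(np.uint8),None,fx=14,fy=14,interpolation=cv2.INTER_CUBIC))
E
```

```text
time: 18.55
tool_pos: [575.4, -248.1, 45.1]
tcp_rot: [-3.137, -0.001, 1.494]
contact_force: [0.2, -0.3, -0.7]
grip_width: 28.2
[ 575.72736648 -248.30614778   45.74903126] [-3.13830501e+00 -4.76887271e-04  1.49349846e+00] [ 0.10193865 -0.22298639 -1.50990556] 27.783656561655647
```

View pics/m1.png

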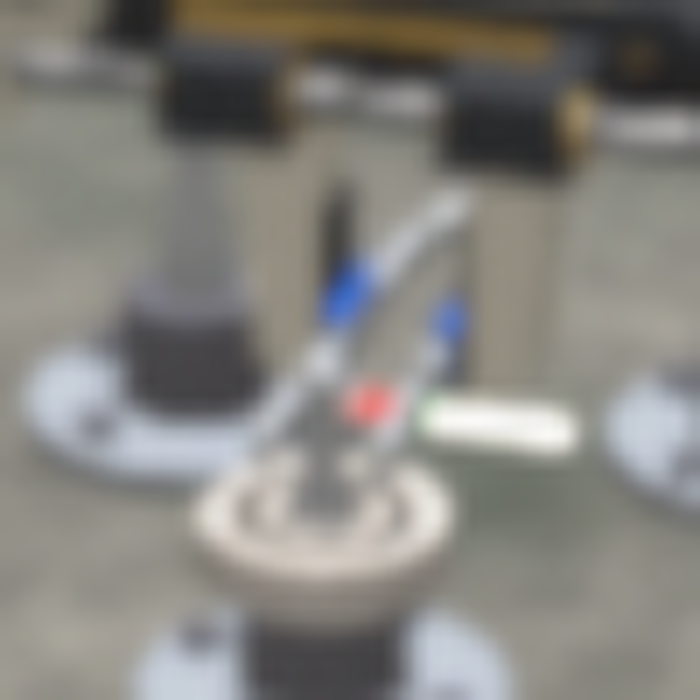

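The spigot stands between the two arms. Final lowering of about 4 mm.

```bash
python3 -m inch '[0,0,-0.15,0,0,0,-0.39,0,0,-0.3,0,0,0,-0.39,0,0,-0.38,0,0,0,-0.39,0,0,-0.38,0,0,0,-0.39,0,0,-0.38,0,0,0,-0.39]'; python3 - <<'E'
from h import *
s=np.mean([bot.capture("side").astype(float) for _ in range(3)],0)[:,:,::-1];t=bot.capture("top")
for _ in range(1):
    o=bot.get_obs();p,r=o["tool_pos"],o["tcp_rot"];print(p,r,o["contact_force"],o["moment"],o["grip_width"])
cv2.imwrite("pics/n_full.png",s.astype(np.uint8))
a=cv2.resize(s[150:190,280:330].astype(np.uint8),None,fx=14,fy=14,interpolation=cv2.INTER_CUBIC)
cv2.imwrite("pics/n1.png",a);crop("",t,345,140,60,60,10,"n2.png")
for nm,l in(("tip R",(69,-13,4)),("tip L",(69,13,4)),("tipmid",(65,0,4))):
    w=tw(p,r,l);print(nm,np.round(w,1),proj("side",w))
l=cv2.imread("pics/l_full.png").astype(float);d=np.abs(s-l).max(2)[166:182,290:316].astype(int)
[print(166+i,*["%3d"%v for v in q]) for i,q in enumerate(d)]
E
```

```text
time: 19.15
tool_pos: [575.7, -248.3, 42.0]
tcp_rot: [-3.138, -0.0, 1.494]
contact_force: [0.4, -0.6, -1.4]
grip_width: 28.1
[ 575.75540705 -248.34093489   42.03685727] [-3.13843031e+00 -3.89510590e-04  1.49350600e+00] [ 0.44106083  0.08687799 -0.36450144] [ 0.00418792 -0.13473435 -0.03318859] 27.611352269729796
tip R [ 594.  -180.6   57.7] [298.1 173.8]
tip L [ 568.1 -178.5   57.7] [306.7 175. ]
tipmid [ 580.8 -183.5   57.7] [302.8 173.8]
166   0   1   1   0   0   0   7  30  43  36  28  26  16  12  21  26  30  40  20  19  24  36  81  79  78  83
167   0   0   0   0   1   0   6  21  29  25  31  26  11   6  11  12  13  12  17  36  33  12  35  23  20  23
168   1   0   1   1   1   1   2   8   8   4   6   6   2   3  17  33  44  48  54  50  23   5   7   4  12   9
169   1   0   1   0   0   0   0   3  17  34  34  14   3  10  39  73  90  92  83  57  44  65  66  63  61  52
170   0   0   1   1   0   0   0   6  29  53  44  13   0  10  41  76  95  98  82  48  79 109 116 116 114 112
171   0   0   1   1   0   0   0   2  11  21   8   3   0   3  14  29  50  70  63  34  73 108 118 120 123 125
172   0 
[... 371 characters left out ...]
   0   1   8  10  10   9   1   1   0   0   0   1   1
176   0   1   0   1   1   1   1   0   0   0   0   0   0   0   1   3   2   0   1   0   1   0   0   0   0   0
177   0   0   1   0   0   0   1   0   1   0   0   0   0   0   0   0   0   0   1   0   0   0   1   0   0   1
178   0   1   1   1   1   0   0   0   0   0   0   1   0   0   0   1   0   1   0   0   0   0   1   1   0   1
179   0   1   1   1   1   1   0   0   0   0   1   0   1   0   0   0   1   0   1   1   1   1   0   0   0   1
180   0   0   1   0   0   0   1   0   0   1   0   0   0   0   0   1   1   0   0   0   0   0   1   0   0   0
181   0   0   1   1   0   1   0   1   1   0   1   0   0   0   0   0   0   0   1   1   1   0   0   0   0   0
```

View pics/n1.png

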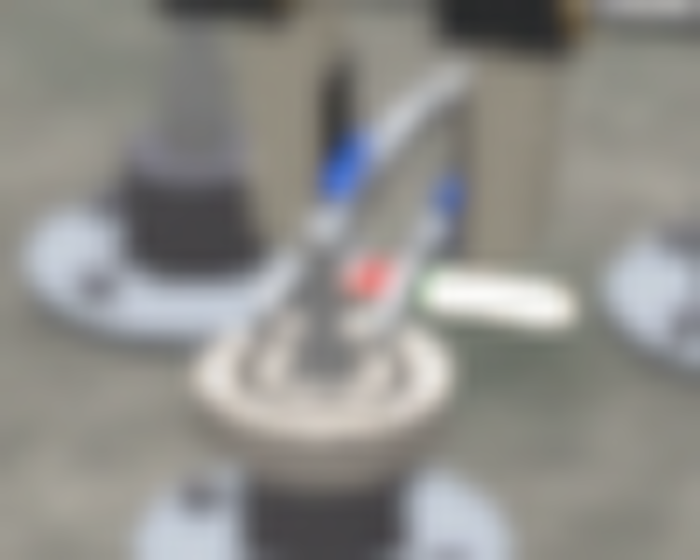

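View pics/n2.png

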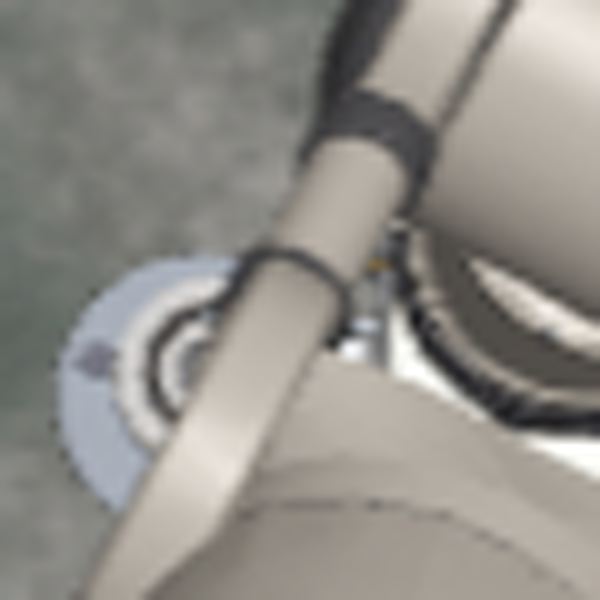

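Final view: the spigot (col ~302.7) stands between the tips, which are at cols 298.3 and 306.8 on row ~173.5, right where predicted for z ≈ 57.7. The left arm covers the green. One still call next, a check of the bystanders, then hand in.

```bash
python3 -m inch '[0,0,0,0,0,0,-0.39,0,0,0,0,0,0,-0.39,0,0,0,0,0,0,-0.39,0,0,0,0,0,0,-0.39,0,0,0,0,0,0,-0.39]'; python3 - <<'E'
from h import *
s=cv2.imread("pics/n_full.png").astype(int);b=cv2.imread("pics/side0.png").astype(int)
d=np.abs(s-b).max(2)
for n,(x0,y0,x1,y1) in {"die":(348,265,390,300),"bush":(243,195,265,218),"cap":(360,180,388,202)}.items():print(n,np.percentile(d[y0:y1,x0:x1],99))
o=bot.get_obs();print(o["tool_pos"],o["dq"].round(3),o["contact_force"].round(1))
E
```

```text
time: 19.85
tool_pos: [575.8, -248.4, 42.0]
tcp_rot: [-3.138, -0.0, 1.493]
contact_force: [-1.1, 0.1, -0.8]
grip_width: 28.3
die 3.0
bush 3.0
cap 4.0
[ 575.75469074 -248.35148126   42.03299761] [-0.001  0.     0.001 -0.    -0.001  0.   ] [-1.1  0.1 -0.8]
```

```bash
python3 -c "
from plant import bot
print(bot.close_job())"
```

```text
the job is handed in; nothing more can be done
None
```

I seated the bearing flat on the shoulder of the leftmost shaft stand and let go of it. The job was handed in at about 20 s with the tweezers held at the mark over it; no verdict was reported.

**Last checks:**
- **Bearing:** before release I pressed it onto the shoulder until the arm felt 7 N. Afterwards both pictures showed it flat and centred on the shaft.
- **Squeeze:** the opening over the plates read 27.6 to 28.3 mm, and the tip gap came out at about 22 mm. The left arm covered the green mark.
- **Hold:** the spigot stood between the tips, centred to within about 1 mm. By calculation the tips were about 4 mm above the bearing. The arm was still, and the force on the tool was only about the tweezers' weight.
- **Bystanders:** the die ring, bushing and cap had not moved in the side picture.

**What disagreed or was not confirmed:**
- **Tip height:** in the earlier side pictures the tips looked about 1.8 px higher than predicted. In the last difference picture this was about 0.5 px, so the tip height is good to only about 1–2 mm.
- **Sideways centring:** an earlier side view suggested the tips were 2 mm off, and I moved them by that much. Later pixel checks agreed with the final position.
- **Top view:** the arm hid the tips in the final top picture, so the final tip position rests on the side view and the arm's own position reading.

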